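# Pack the dry-bath kit into its lidded case

## Robot

A 6-joint arm with a two-finger parallel gripper is mounted at the origin on a cart in front of the work surface, level with it; the furniture and walls round the work are solid. World frame = base frame: x ahead of the robot, y to its left, z up, the work surface at z = 0. Lengths are in m, angles in rad, forces in N, time in s.
With the tool pointing down it reaches from about 0.35 to 0.775 m from the base axis. Payload 7.3 kg.
Tool frame: the origin (TCP) lies at the very end of the fingers, on their centre line; the grasp point (between the pads) lies 19 mm behind it (robot.hold_point_z is the distance from the TCP to the grasp point, in m); y points along the fingers, z is the direction in which the jaws open and shut, and the axes are right-handed (so a half turn about y gives the same grasp; the last joint's range is limited). The gripper opens to 92 mm and grips with 3 to 60 N. Pads are 19 mm wide; open, the fingers measure 130 mm over their backs; the gripper's body (75 mm by 190 mm) begins 47 mm behind the grasp point.
Start: joints at [-1.337, 0.342, 1.524, -0, 1.275, -0.146], TCP at [0.195, -0.488, 0.227] pointing down, gripper open.
Joint ranges: [-2.53, 2.53], [-0.77, 2.02], [0.04, 2.7], [-1, 4.14], [0.28, 2.66], [-3.11, 3.11]. Speed limits (rad/s): [2.57, 2.57, 3.14, 3.14, 3.14, 3.14].

## Interface

Orientations are given as [roll, pitch, yaw] about the fixed x, y, z axes, in that order (R = Rz(yaw) Ry(pitch) Rx(roll)).
In Python, from cell import robot gives the robot as it stands.
- The arm moves only by the shell command python3 -m crank 'ROWS' [OPENING] [FORCE]. ROWS is a JSON object of lists of equal length, an entry for each row: "xyz": the shift along the tool's x, y, z in cm, a list of three; "roll": the turn about the tool's y in degrees. A call has 1 to 20 rows; each row shifts and turns the commanded pose from where the row before left it, along the tool's axes as they then stand; what a row does not reach is not made up. A row lasts 1/10 s, in which the tool goes at most 50 mm and 8.59 degrees, less where a joint would pass 70% of its speed; a pose out of reach is approached as far as the arm can. A call is refused whole if a number of a shift passes 5 or a number of a turn 8.59, either way. A call with a gripper value outside its range is refused whole. OPENING is the gripper command: -1 is fully open, 1 is shut, values between are in proportion, set as the call begins (- or left out, the last holds). The fingers move at their own pace and stop on an object; FORCE is the grip in N (left out, the last holds). Time passes only in rows, so rows that do not move let the fingers close. It gives the time, the measured TCP pose, the force and the opening at its end, in the units of the state.
- robot.observe(): the state, without advancing time (a new reading comes with each control period).
- robot.read_camera(name): name is "scene" or "top" or "wrist"; returns the picture (480x640x3 uint8, red, green, blue); there is no depth.
- robot.calibration(name): a dict with "intrinsics" (3x3 intrinsics, pixels), "pose" (4x4, takes a point from camera to world coordinates). Camera axes: x right, y down, z forward; pixel columns grow to the right and rows downward; lengths in m; the calibration is good to about 2 mm. A picture is of the moment at which its call begins: read the wrist's pose just before it. calibration takes no time and is no camera call; for the wrist camera it gives the pose at the moment of the call.
- robot.hand_in(): hands the job in, once; it reports no verdict.
The state is a dict: "time": time; "qpos": joint angles; "qvel": joint speeds; "joint_efforts": joint torques, N m; "tool_pos": TCP position; "tool_rot": TCP orientation; "contact_force": force on the tool from outside, world axes, zero at the start; "torque": the same for the moment, N m; "opening": finger opening in m.
Only numpy, scipy, OpenCV 4.12 (cv2) and the standard library are available. Lean on these libraries where they do the work, as an engineer would, in place of code of your own. Each camera call takes 0.05 s, during which the arm holds its last target.

## Task

Lift the loose lid off the storage case by its knob and lay it knob-up flat on the bench beside the case. Then pack every piece of the dry-bath kit that is out on the bench into the case (the two aluminium block inserts with wells, the plain aluminium half block, the black power adapter and the screwdriver; some may be missing today), and when all are in, put the lid back on by its knob so that it sits fully home. Leave the other things on the bench where they are.

Things in the scene. Friction and masses are not known exactly. Their poses are not given: they have to be found in the camera images.
- case: grey rectangular storage case without hinges, open at the top under its loose lid, fixed to the bench. Outside 202 (x) x 222 (y) x 76 mm high, walls and floor 6 mm thick, inside 190 (x) x 210 (y) x 70 mm deep. Origin: centre of its underside, on the bench; z up. The stretch of bench on its right (-y), about x 0.36 to 0.57, y -0.11 to 0.11, is kept free for the lid
- lid_knob (a point): centre of the loose lid's black knob, 42 (x) x 24 (y) x 34 mm high: grip across 24. Lid: grey plate 206 (x) x 226 (y) x 6 mm, 0.3 kg; under it a rib frame 182 x 202, 8 deep, drops inside the case walls, 4 mm play a side. Knob centre: 31 mm above the ribs' lower edge, so 31 above the bench when laid there; lid home: 99 mm straight above the case's origin, lid x along case x, either way round
- block_insert_mid (a point): kit: centre of an aluminium block insert with many small wells, 66 (x) x 95 (y) x 34 mm, 0.6 kg, a solid block; grip it across the 66 mm. None if it is missing
- block_insert_2_mid (a point): kit: centre of an aluminium block insert with six large wells, 66 (x) x 95 (y) x 30 mm, 0.55 kg, a solid block; grip it across the 66 mm. None if it is missing
- adapter_mid (a point): kit: centre of a black power adapter, a plain block 75 (x) x 50 (y) x 30 mm, 0.12 kg; grip it across the 50 mm. None if it is missing
- half_block_mid (a point): kit: centre of a plain aluminium half block, without wells (two small lift holes on top), 48 (x) x 70 (y) x 30 mm, 0.25 kg; grip it across the 48 mm (or across the 70). None if it is missing
- screwdriver_grip (a point): kit: grip point in the red handle of a small screwdriver lying flat, 160 mm long along its x; the point is on its axis, 25 mm from mid-length towards the handle end (+x), the handle is 22 mm wide and 19 mm thick there, and the thin blade points to -x. 0.05 kg. None if it is missing
- beaker_mid (a point): bystander: centre of an upright empty glass beaker, 52 mm across, 62 mm high; leave it alone
- rack_2_mid (a point): bystander: centre (20 mm up) of a tube rack, 69 (x) x 160 (y) x 46 mm; leave it alone. It stands before the edge of an overhead shelf that runs along the bench at x = 0.69 m and beyond, its underside 0.48 m above the bench: keep the wrist clear of it

How it is judged:
On the way, in this order (a step that is already met when the one before it is completed fails the run):
1. the lid lies flat on the bench beside the case, knob up, let go (horizontal distance between lid_knob and case above 0.19 m and height (world z) of lid_knob between 0.025 and 0.038 m and angle between lid_knob's own z axis and vertical below 0.08 rad and contact force between lid and the fingers below 0.1 N), for 0.2 s.
2. every kit piece that is there is inside the case, let go, the lid still off (x of block_insert_mid in the frame of case between -0.093 and 0.093 m and y of block_insert_mid in the frame of case between -0.103 and 0.103 m and z of block_insert_mid in the frame of case between 0.006 and 0.065 m and x of block_insert_2_mid in the frame of case between -0.093 and 0.093 m and y of block_insert_2_mid in the frame of case between -0.103 and 0.103 m and z of block_insert_2_mid in the frame of case between 0.006 and 0.065 m and x of adapter_mid in the frame of case between -0.093 and 0.093 m and y of adapter_mid in the frame of case between -0.103 and 0.103 m and z of adapter_mid in the frame of case between 0.006 and 0.065 m and x of half_block_mid in the frame of case between -0.093 and 0.093 m and y of half_block_mid in the frame of case between -0.103 and 0.103 m and z of half_block_mid in the frame of case between 0.006 and 0.065 m and x of screwdriver_grip in the frame of case between -0.093 and 0.093 m and y of screwdriver_grip in the frame of case between -0.103 and 0.103 m and z of screwdriver_grip in the frame of case between 0.006 and 0.065 m and horizontal distance between lid_knob and case above 0.15 m and contact force between each of block_insert, block_insert_2, adapter, half_block, screwdriver and the fingers below 0.1 N), for 0.2 s.
At the end, for the whole second after the job is handed in: Every kit piece that is there lies inside the case, and the lid lies flat on the case rim with its ribs inside the walls (knob within 8 mm of the case's centre and within 4 mm of its seated height), at rest (x of block_insert_mid in the frame of case between -0.093 and 0.093 m and y of block_insert_mid in the frame of case between -0.103 and 0.103 m and z of block_insert_mid in the frame of case between 0.006 and 0.065 m and x of block_insert_2_mid in the frame of case between -0.093 and 0.093 m and y of block_insert_2_mid in the frame of case between -0.103 and 0.103 m and z of block_insert_2_mid in the frame of case between 0.006 and 0.065 m and x of adapter_mid in the frame of case between -0.093 and 0.093 m and y of adapter_mid in the frame of case between -0.103 and 0.103 m and z of adapter_mid in the frame of case between 0.006 and 0.065 m and x of half_block_mid in the frame of case between -0.093 and 0.093 m and y of half_block_mid in the frame of case between -0.103 and 0.103 m and z of half_block_mid in the frame of case between 0.006 and 0.065 m and x of screwdriver_grip in the frame of case between -0.093 and 0.093 m and y of screwdriver_grip in the frame of case between -0.103 and 0.103 m and z of screwdriver_grip in the frame of case between 0.006 and 0.065 m and horizontal distance between lid_knob and case below 0.008 m and z of lid_knob in the frame of case between 0.095 and 0.103 m and angle between lid_knob's own z axis and vertical below 0.04 rad and angle between the x axis of lid_knob and the x axis of case, either way round below 0.08 rad and linear speed of lid below 0.02 m/s); the robot touches nothing.
It fails at once if a bystander (beaker, tube rack) is shifted by more than 4 cm or tipped over (distance of any of beaker_mid, rack_2_mid from where it was at the start of the episode above 0.04 m or angle between any of beaker_mid, rack_2_mid's own z axis and vertical above 0.6 rad).
Of block_insert, block_insert_2, adapter, half_block, screwdriver only 3 to 5 are there at a start; the rules pass over those that are not, and their reading is None.
At some moment in a run one of block_insert, block_insert_2, adapter, half_block, screwdriver may be knocked a few centimetres aside while the robot is not near it.
Once in a run the grip may slacken for a moment while it holds something.
It also fails if it takes over 210 s, if anything falls off the work surface, if the arm or the gripper's body presses on something with over 40 N, if the wrist force passes 120 N, or if a joint passes its speed limit or range.

## Working session

There is one attempt and no reset: what is moved stays moved. The work goes in short steps, Python scripts to look and compute and a shell command to move; the robot and the scene stay as the last step left them, time stands still between calls to the robot, and variables do not carry over. Pictures are saved under pics/ and viewed, and the job is handed in when it is done.

```bash
ls; mkdir -p pics; python3 - <<'E'
from cell import robot
import cv2
print(robot.observe())
for n in("scene","top","wrist"):
    c=robot.calibration(n);print(n,c)
    cv2.imwrite(f"pics/{n}0.png",robot.read_camera(n)[:,:,::-1])
E
```

```text
pics
{'time': 0.0, 'qpos': array([-1.33702308e+00,  3.42748169e-01,  1.52500399e+00, -2.63329290e-05,
        1.27540635e+00, -1.46003731e-01]), 'qvel': array([-7.59649050e-05,  1.94429155e-04,  1.04750403e-03, -1.03140204e-03,
        1.89062334e-03,  2.45453478e-04]), 'joint_efforts': array([-1.94169712e-03, -4.31246710e+01, -2.44226253e+01,  7.15201395e-02,
        5.60235931e-02, -1.31094862e-04]), 'tool_pos': array([ 0.19454102, -0.48718963,  0.22603631]), 'tool_rot': array([-1.57234919e+00,  2.02896735e-04, -2.76180815e+00]), 'contact_force': array([-0.11303374, -0.79159266,  0.73745595]), 'torque': array([ 0.05820651, -0.0477264 , -0.00845252]), 'opening': 0.09196203623262283}
scene {'intrinsics': array([[623.52292153,   0.        , 315.91241937],
       [  0.        , 623.52292153, 245.68513635],
       [  0.        ,   0.        ,   1.        ]]), 'pose': array([[-3.20390036e-01, -7.62429672e-01,  5.62184330e-01,
        -4.09245977e-01],
       [-9.47285202e-01,  2.57250932e-01, -1.90978280e-01,
         2.29331424e-01],
       [ 9.85064686e-04, -5.93736434e-01, -8.04658981
[... 372 characters left out ...]
.99991131,  0.00811155,  0.01056244, -0.08134594],
       [-0.01098938, -0.05452967, -0.99845168,  1.40331441],
       [ 0.        ,  0.        ,  0.        ,  1.        ]])}
wrist {'intrinsics': array([[374.68949697,   0.        , 320.64618096],
       [  0.        , 374.68949697, 236.32330876],
       [  0.        ,   0.        ,   1.        ]]), 'pose': array([[ 3.71080148e-01, -8.91450770e-01, -2.60028936e-01,
         2.64365364e-01],
       [-9.28600795e-01, -3.56323507e-01, -1.03605607e-01,
        -4.59839283e-01],
       [-2.95124830e-04,  2.79909061e-01, -9.60026474e-01,
         3.85150282e-01],
       [ 0.00000000e+00,  0.00000000e+00,  0.00000000e+00,
         1.00000000e+00]])}
```

View pics/top0.png

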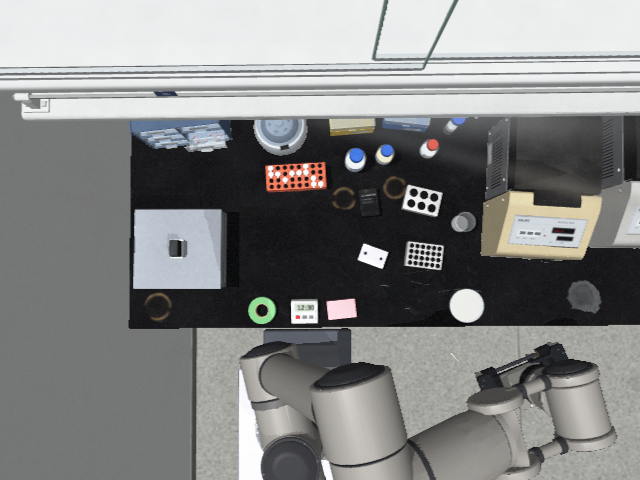

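View pics/scene0.png

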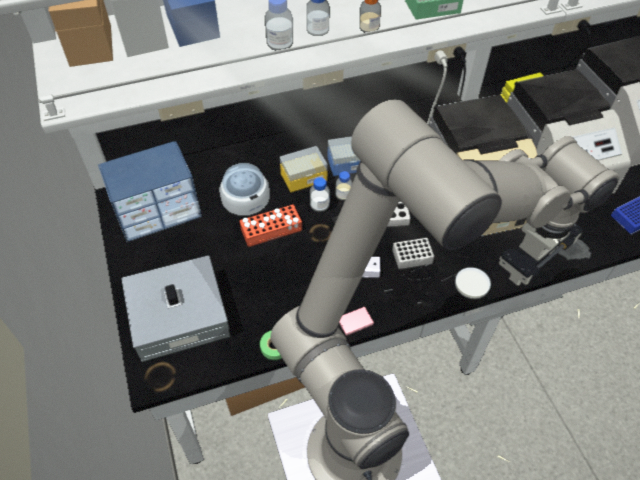

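View pics/wrist0.png

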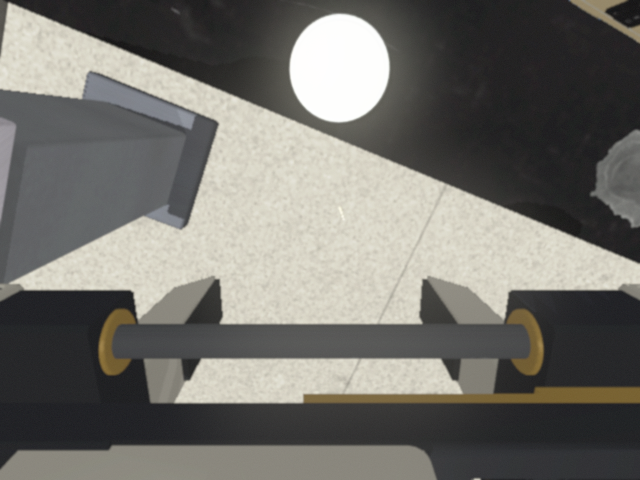

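The top view shows the lidded case (knob at 177,247), half block (373,256), small-well insert (424,255), six-well insert (422,200), adapter (370,202), beaker (463,222) and rack (296,177). I see no screwdriver so far. Next I'll measure these.

```bash
cat > h.py <<'E'
import numpy as np, cv2
from cell import robot
def ray(cal,uv,z):
    K=cal["intrinsics"];T=cal["pose"]
    d=T[:3,:3]@np.linalg.solve(K,np.array([uv[0],uv[1],1.]))
    o=T[:3,3]
    return (o+d*(z-o[2])/d[2])
def proj(cal,p):
    T=cal["pose"];q=cal["intrinsics"]@(T[:3,:3].T@(np.asarray(p)-T[:3,3]));return q[:2]/q[2]
def rect(cal,mask,z,win=None,amin=60):
    """contour pixels -> plane points -> minAreaRect; prints centre(mm), size, angle of the longer side"""
    m=mask.astype(np.uint8)*255
    if win: 
        w=np.zeros_like(m);x0,y0,x1,y1=win;w[y0:y1,x0:x1]=1;m=m*w
    cs,_=cv2.findContours(m,cv2.RETR_EXTERNAL,cv2.CHAIN_APPROX_NONE)
    out=[]
    for c in cs:
        if cv2.contourArea(c)<amin: continue
        P=np.array([ray(cal,p[0],z)[:2] for p in c],np.float32)*1000
        (cx,cy),(w,h),a=cv2.minAreaRect(P)
        if w<h: a+=90;w,h=h,w
        a=(a+90)%180-90
        out.append((round(float(cx),1),round(float(cy),1),round(float(w),1),round(float(h),1),round(float(a),1),cv2.boundingRect(c)))
    return out
def st():
    s=robot.observe();print("t%.2f"%s["time"],"pos",s["tool_pos"].round(4),"rot",np.degrees(s["tool_rot"]).round(2),"F",s["contact_force"].round(1),"op",round(s["opening"],4));return s
def shot(n,f):
    c=robot.calibration(n);im=robot.read_camera(n)[:,:,::-1].copy();cv2.imwrite(f"pics/{f}.png",im);return c,im
E
python3 - <<'E'
from h import *
cal=robot.calibration("top");im=cv2.imread("pics/top0.png")
hsv=cv2.cvtColor(im,cv2.COLOR_BGR2HSV);g=im.max(2)
print("lid",rect(cal,g>90,.082,(126,200,235,300)))
print("knob",rect(cal,g<80,.116,(160,230,195,265),20))
print("half",rect(cal,g>110,.03,(352,238,395,275)))
print("ins",rect(cal,g>110,.034,(398,235,450,278)))
print("ins2",rect(cal,g>110,.03,(398,180,449,222)))
print("rack",rect(cal,(im[:,:,2]>120),.046,(255,150,335,200)))
for uv in((361,189),(378,189),(381,214),(362,215)):print(ray(cal,uv,.03))
print("beaker",ray(cal,(463,222),.03))
a=cv2.resize(im[160:330,330:500],None,fx=4.5,fy=3.5,interpolation=cv2.INTER_CUBIC)
cv2.imwrite("pics/crop0.png",np.clip(a*1.5,0,255))
E
```

```text
lid [(473.8, 303.7, 226.8, 204.1, 89.6, (133, 209, 89, 80)), (472.4, 432.0, 255.9, 7.8, 0.8, (126, 200, 4, 100))]
knob [(473.3, 299.0, 40.5, 25.2, 0.4, (170, 240, 11, 17))]
half [(452.0, -204.4, 71.8, 48.5, 69.3, (357, 244, 32, 25))]
ins [(452.2, -339.9, 98.2, 66.0, 82.4, (405, 241, 39, 29))]
ins2 [(599.1, -338.2, 97.7, 68.4, 76.4, (402, 185, 41, 32))]
rack [(663.2, -0.7, 160.2, 72.5, -87.2, (265, 162, 62, 30))]
[ 0.63138952 -0.17567645  0.03      ]
[ 0.63096925 -0.2213013   0.03      ]
[ 0.56347065 -0.2284125   0.03      ]
[ 0.56122094 -0.17752769  0.03      ]
beaker [ 0.54011083 -0.44692427  0.03      ][ WARN:0@0.588] global loadsave.cpp:1063 imwrite_ Unsupported depth image for selected encoder is fallbacked to CV_8U.
```

View pics/crop0.png

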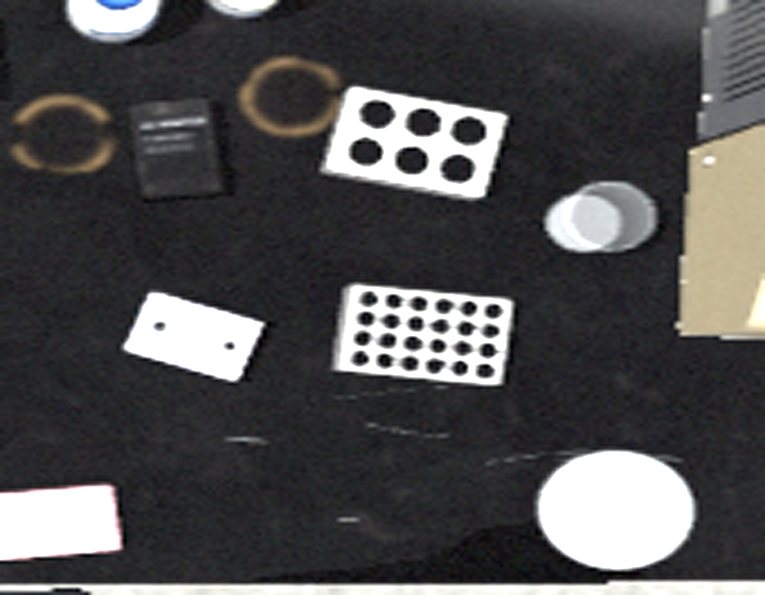

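```bash
python3 -m crank '{"xyz":[[0,0,0],[0,0,0],[0,0,0],[-2.8,0,-2.4],[-2.8,0,-2.4],[-2.8,0,-2.4],[-2.8,0,-2.4],[-2.8,0,-2.4],[-2.8,0,-2.4],[-2.8,0,-2.4],[-2.8,0,-2.4],[-2.8,0,-2.4],[-2.8,0,-2.4],[0,0,0],[0,0,0]],"roll":[7.25,7.25,7.26,0,0,0,0,0,0,0,0,0,0,0,0]}' -1 40
python3 - <<'E'
from h import *
st();shot("wrist","w1");shot("top","t1");shot("scene","s1")
E
```

```text
time: 1.65
tool_pos: [0.4747, -0.2471, 0.2263]
tool_rot: [-1.571, -0.001, -3.14]
contact_force: [0.7, -0.7, -0.8]
opening: 0.0924
t1.65 pos [ 0.4747 -0.2471  0.2263] rot [-9.0010e+01 -6.0000e-02 -1.7988e+02] F [ 0.7 -0.7 -0.8] op 0.0924
```

View pics/w1.png

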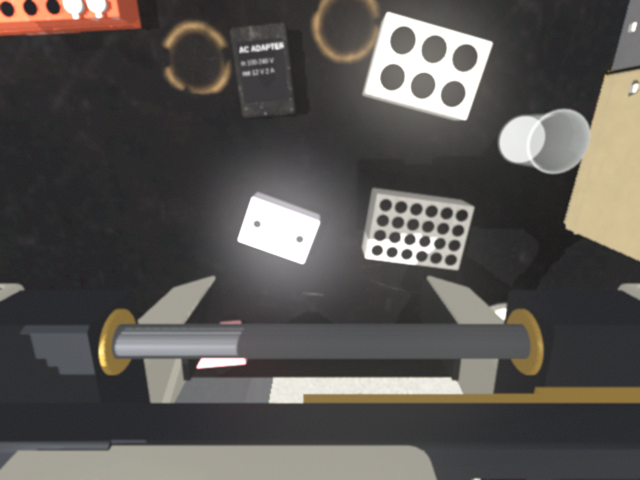

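View pics/s1.png

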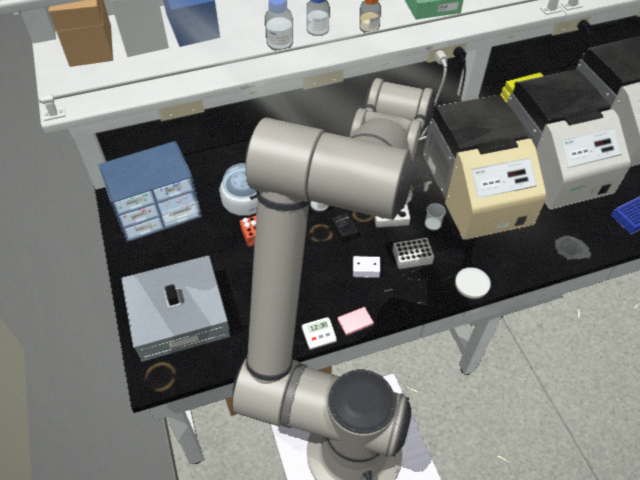

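The wrist view shows the adapter (263,70), six-well insert (428,65), half block (279,229), small-well insert (418,229) and beaker (530,138). There is no screwdriver in any of the three views. Next I'll measure the pieces from here and move to the knob.

```bash
python3 - <<'E'
from h import *
cal=robot.calibration("wrist");im=cv2.imread("pics/w1.png");g=im.max(2)
print("half",rect(cal,g>150,.03,(225,180,330,275)))
print("ins",rect(cal,g>120,.034,(355,180,480,275)))
print("ins2",rect(cal,g>120,.03,(355,5,495,125)))
for uv in((231,33),(285,24),(294,114),(241,117)):print(ray(cal,uv,.03))
E
python3 -m crank '{"xyz":[[0,0,-3.9],[0,0,-3.9],[0,0,-3.9],[0,0,-3.9],[0,0,-3.9],[0,0,-3.9],[0,0,-3.9],[0,0,-3.9],[0,0,-3.9],[0,0,-3.9],[0,0,-3.9],[0,0,-3.9],[0,0,-3.9],[0,0,-3.9],[0,0,0],[0,0,0]],"roll":[0,0,0,0,0,0,0,0,0,0,0,0,0,0,0,0]}' -1 40
python3 - <<'E'
from h import *
st();shot("wrist","w2")
E
```

```text
half [(453.3, -208.4, 72.2, 55.6, 69.0, (237, 192, 84, 73))]
ins [(452.1, -341.8, 100.8, 71.0, 82.2, (361, 189, 113, 81))]
ins2 [(599.6, -334.6, 113.5, 70.4, 75.9, (355, 11, 138, 110))]
[ 0.62609484 -0.17278479  0.03      ]
[ 0.63292899 -0.21904811  0.03      ]
[ 0.56031514 -0.22517302  0.03      ]
[ 0.55777425 -0.17718892  0.03      ]
time: 3.4
tool_pos: [0.4747, 0.2978, 0.2264]
tool_rot: [-1.57, -0.0, -3.141]
contact_force: [0.2, -0.6, -0.1]
opening: 0.0915
t3.40 pos [0.4747 0.2978 0.2264] rot [-8.9950e+01 -3.0000e-02 -1.7998e+02] F [ 0.2 -0.6 -0.1] op 0.0915
```

View pics/w2.png

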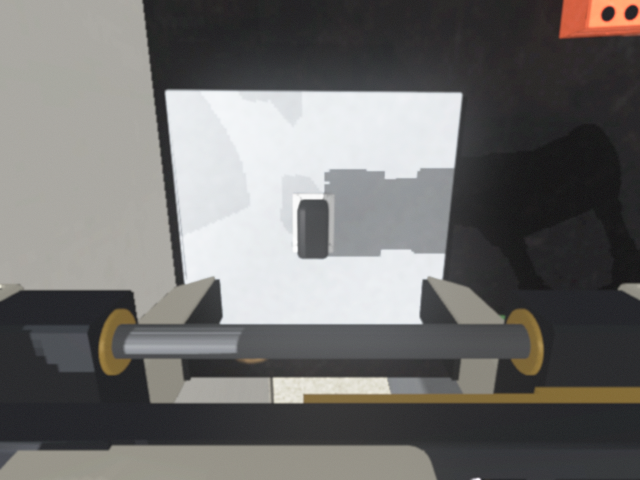

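The wrist view shows the lid's far corners at about (166,91) and (462,93), and the knob at about (313,228).

```bash
python3 - <<'E'
from h import *
cal=robot.calibration("wrist");im=cv2.imread("pics/w2.png");g=im.max(2)
a=ray(cal,(166,91),.082);b=ray(cal,(462,93),.082);print(a,b,(a+b)/2,np.degrees(np.arctan2(*(b-a)[:2])))
print(rect(cal,g<90,.116,(290,185,340,265)))
cv2.imwrite("pics/k.png",cv2.resize(im[180:270,270:360],None,fx=6,fy=6))
E
```

```text
[0.57624414 0.41330972 0.082     ] [0.57473819 0.18880882 0.082     ] [0.57549116 0.30105927 0.082     ] -179.61566493664048
[(477.1, 300.7, 43.2, 19.8, 2.9, (300, 200, 28, 57))]
```

View pics/k.png

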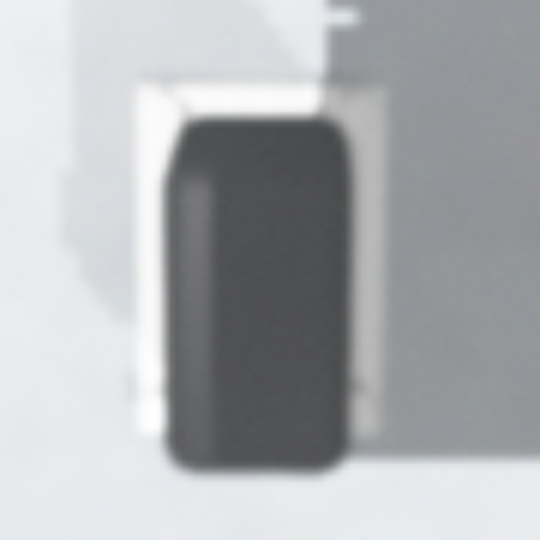

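```bash
python3 -m crank '{"xyz":[[0.1,0,-0.3],[0,2,0],[0,2,0],[0,2,0],[0,2,0],[0,2,0],[0,2,0],[0,1,0],[0,0.9,0],[0,0,0],[0,0,0]],"roll":[0,0,0,0,0,0,0,0,0,0,0]}' -1 40
python3 -m crank '{"xyz":[[0,0,0],[0,0,0],[0,0,0],[0,0,0],[0,0,0],[0,0,0],[0,0,0],[0,0,0]],"roll":[0,0,0,0,0,0,0,0]}' 1 40
```

```text
time: 4.55
tool_pos: [0.4741, 0.3014, 0.0883]
tool_rot: [-1.571, 0.001, 3.141]
contact_force: [0.1, 0.4, 0.0]
opening: 0.0917
time: 5.35
tool_pos: [0.4736, 0.3014, 0.0876]
tool_rot: [-1.571, -0.0, -3.142]
contact_force: [-0.4, -0.3, -0.1]
opening: 0.0323
```

```bash
python3 -m crank '{"xyz":[[0,0,0],[0,0,0],[0,0,0],[0,0,0]],"roll":[0,0,0,0]}' 1 40
python3 -m crank '{"xyz":[[0,-0.5,0],[0,-1,0],[0,-1.5,0],[0,-1.5,0],[0,-1.5,0],[0,0,0]],"roll":[0,0,0,0,0,0]}' 1 40
```

```text
time: 5.75
tool_pos: [0.4737, 0.3015, 0.0876]
tool_rot: [-1.571, 0.0, 3.142]
contact_force: [0.3, 0.9, -0.5]
opening: 0.0236
time: 6.35
tool_pos: [0.4749, 0.3019, 0.1503]
tool_rot: [-1.573, 0.004, -3.142]
contact_force: [-0.4, -0.2, -3.2]
opening: 0.0241
```

```bash
python3 -m crank '{"xyz":[[0,0,1],[0,0,2],[0,0,2.5],[0,0,2.5],[0,0,2.5],[0,0,2.5],[0,0,2.5],[0,0,2.5],[0,0,2.5],[0,0,2.5],[0.5,0,2.5],[0.5,0,2],[0,0,1.2],[0,0,0],[0,0,0]],"roll":[0,0,0,0,0,0,0,0,0,0,0,0,0,0,0]}' 1 40
python3 - <<'E'
from h import *
st();shot("scene","s3")
E
```

```text
time: 7.85
tool_pos: [0.4636, 0.0145, 0.1475]
tool_rot: [-1.571, -0.0, 3.141]
contact_force: [0.7, 0.3, -1.9]
opening: 0.0238
t7.85 pos [0.4636 0.0145 0.1475] rot [-9.0020e+01 -2.0000e-02  1.7996e+02] F [ 0.7  0.3 -1.9] op 0.0238
```

View pics/s3.png

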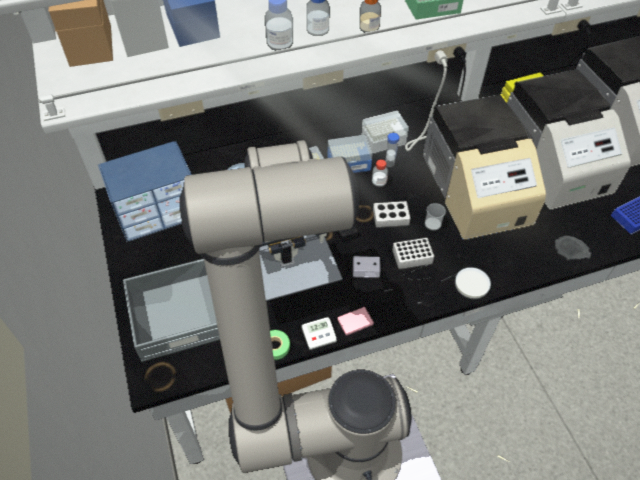

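The scene view shows the lid held level near (290,265) and the empty open case at about (175,300). I'll lower the lid now.

```bash
python3 -m crank '{"xyz":[[0,1.5,0],[0,2,0],[0,2,0],[0,2,0],[0,2,0],[0,1.2,0],[0,0.7,0],[0,0.4,0],[0,0.4,0],[0,0.3,0],[0,0.2,0],[0,0,0],[0,0,0]],"roll":[0,0,0,0,0,0,0,0,0,0,0,0,0]}' 1 40
```

```text
time: 9.2
tool_pos: [0.4638, 0.0143, 0.0209]
tool_rot: [-1.571, 0.0, 3.141]
contact_force: [0.3, 0.1, -3.4]
opening: 0.0234
```

```bash
python3 -m crank '{"xyz":[[0,0.1,0],[0,0.1,0],[0,0,0],[0,0,0]],"roll":[0,0,0,0]}' 1 40
python3 -m crank '{"xyz":[[0,0,0],[0,0,0],[0,0,0],[0,0,0],[0,0,0],[0,0,0],[0,-1,0],[0,-2,0],[0,-3,0],[0,-4,0],[0,-4,0],[0,0,0]],"roll":[0,0,0,0,0,0,0,0,0,0,0,0]}' 0 40
python3 - <<'E'
from h import *
st();shot("wrist","w4")
E
```

```text
time: 9.6
tool_pos: [0.4639, 0.0143, 0.0197]
tool_rot: [-1.571, 0.001, 3.142]
contact_force: [-3.2, -0.0, 7.6]
opening: 0.0237
time: 10.8
tool_pos: [0.4667, 0.0141, 0.1643]
tool_rot: [-1.569, 0.011, -3.141]
contact_force: [0.8, 0.4, 0.1]
opening: 0.046
t10.80 pos [0.4667 0.0141 0.1643] rot [ -89.91    0.63 -179.99] F [0.8 0.4 0.1] op 0.046
```

View pics/w4.png

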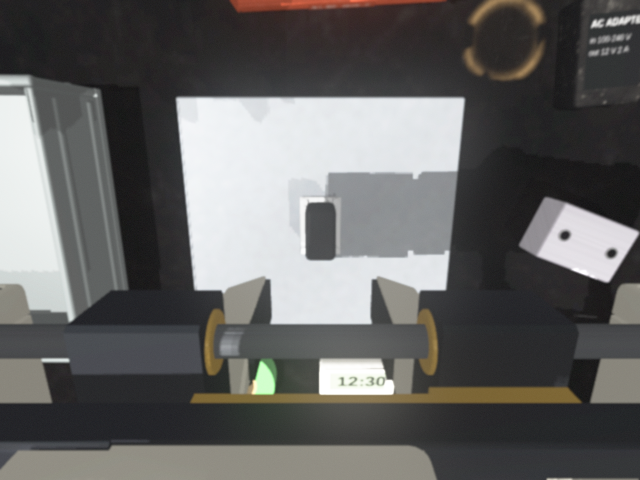

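The lid lies flat with its knob at (320,230), let go. Next is the half block.

```bash
python3 -m crank '{"xyz":[[0,-2,2.2],[-0.8,-2,2.2],[0,-2,2.2],[0,0,2.2],[0,0,2.2],[0,0,2.2],[0,0,2.2],[0,0,2.2],[0,0,2.2],[0,0,2.2],[0,0,0],[0,0,0]],"roll":[0,0,0,0,0,0,0,0,0,0,0,0]}' -1 50
python3 - <<'E'
from h import *
st();cal,im=shot("wrist","w5")
g=im.max(2)
for t in (120,150,200):print(rect(cal,g>t,.03,(225,170,420,285)))
cv2.imwrite("pics/c5.png",cv2.resize(im[160:290,250:410],None,fx=4,fy=4))
E
```

```text
time: 12.05
tool_pos: [0.471, -0.2053, 0.2177]
tool_rot: [-1.572, -0.002, 3.14]
contact_force: [-0.6, 0.2, 0.0]
opening: 0.0919
t12.05 pos [ 0.471  -0.2053  0.2177] rot [-9.0090e+01 -1.1000e-01  1.7994e+02] F [-0.6  0.2  0. ] op 0.0919
[(453.7, -206.4, 72.4, 54.7, 69.5, (278, 190, 86, 74))]
[(453.5, -206.3, 71.6, 53.0, 69.5, (278, 190, 86, 74))]
[(452.0, -205.6, 70.6, 49.0, 69.7, (279, 194, 84, 69))]
```

View pics/c5.png

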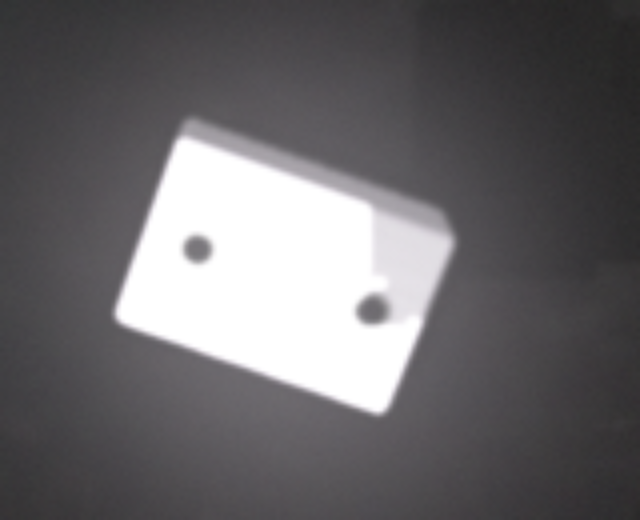

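```bash
python3 -m crank '{"xyz":[[1.9,0,0],[0,0,0],[0,0,0],[0,0,0],[0,0,0],[0,1,0],[0,2,0],[0,2,0],[0,2,0],[0,2,0],[0,2,0],[0,2,0],[0,1.5,0],[0,0,0],[0,0,0]],"roll":[0,-7.74,-7.74,-7.74,-7.74,-7.74,-7.74,-7.74,-7.74,-7.74,0,0,0,0,0]}' -1 50
python3 - <<'E'
from h import *
st()
E
```

```text
time: 13.6
tool_pos: [0.4527, -0.2049, 0.0739]
tool_rot: [-1.571, 0.0, -1.925]
contact_force: [0.2, -0.9, -0.7]
opening: 0.0915
t13.60 pos [ 0.4527 -0.2049  0.0739] rot [-9.0020e+01  1.0000e-02 -1.1029e+02] F [ 0.2 -0.9 -0.7] op 0.0915
```

```bash
python3 -m crank '{"xyz":[[0,2,0],[0,2,0],[0,1.5,0],[0,0.7,0],[0,0,0],[0,0,0]],"roll":[0,0,0,0,0,0]}' -1 50
python3 -m crank '{"xyz":[[0,0,0],[0,0,0],[0,0,0],[0,0,0],[0,0,0],[0,0,0],[0,0,0],[0,0,0],[0,0,0],[0,-0.3,0],[0,-1,0],[0,-2,0],[0,-3,0],[0,-3,0],[0,-3,0],[0,0,0]],"roll":[0,0,0,0,0,0,0,0,0,0,0,0,0,0,0,0]}' 1 50
python3 - <<'E'
from h import *
st();shot("wrist","w6")
E
```

```text
time: 14.2
tool_pos: [0.4533, -0.2059, 0.0126]
tool_rot: [-1.569, -0.0, -1.926]
contact_force: [0.1, -0.1, 0.9]
opening: 0.0917
time: 15.8
tool_pos: [0.4547, -0.2069, 0.139]
tool_rot: [-1.563, -0.002, -1.926]
contact_force: [0.6, -0.4, -1.9]
opening: 0.0477
t15.80 pos [ 0.4547 -0.2069  0.139 ] rot [-8.9530e+01 -1.1000e-01 -1.1033e+02] F [ 0.6 -0.4 -1.9] op 0.0477
```

View pics/w6.png

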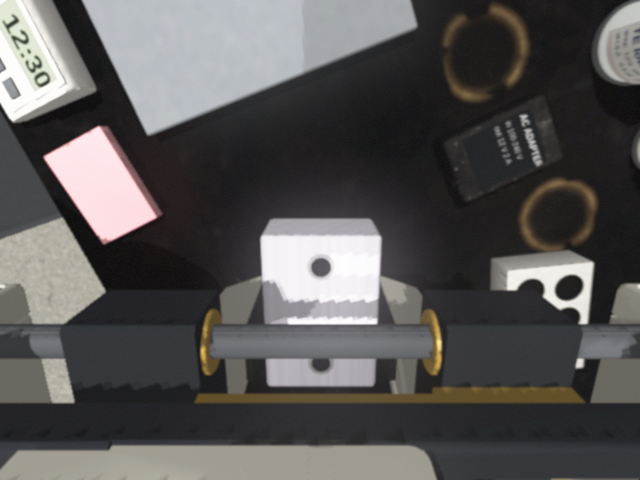

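```bash
python3 -m crank '{"xyz":[[0,0,0],[0,0,0],[0,0,0],[0,0,0],[0,0,0],[0,0,0],[0,0,0],[0,0,0],[0,0,0],[0,0,-2],[0,0,-3],[0,0,-3],[0,0,-3],[0,0,-3],[0,0,-3],[0,0,-3],[0,0,-3],[0,0,-3],[0,0,-3],[0,0,0]],"roll":[7.74,7.74,7.74,7.74,7.74,7.74,7.74,7.74,7.75,0,0,0,0,0,0,0,0,0,0,0]}' 1 50
python3 -m crank '{"xyz":[[0,0,-3],[0,0,-3],[0,0,-3],[0,0,-3],[0,0,-3],[0,0,-3],[0,0,-3],[0,0,-2],[0,0,0],[0,0,0]],"roll":[0,0,0,0,0,0,0,0,0,0]}' 1 50
python3 - <<'E'
from h import *
st();shot("wrist","w7");shot("top","t7")
E
```

```text
time: 17.85
tool_pos: [0.4513, 0.0871, 0.1333]
tool_rot: [-1.572, -0.003, -3.138]
contact_force: [0.6, -0.7, -2.8]
opening: 0.0478
time: 18.85
tool_pos: [0.4521, 0.3136, 0.1333]
tool_rot: [-1.569, -0.002, -3.141]
contact_force: [-0.1, -0.3, -2.2]
opening: 0.0476
t18.85 pos [0.4521 0.3136 0.1333] rot [-8.9900e+01 -1.3000e-01 -1.7997e+02] F [-0.1 -0.3 -2.2] op 0.0476
```

View pics/w7.png

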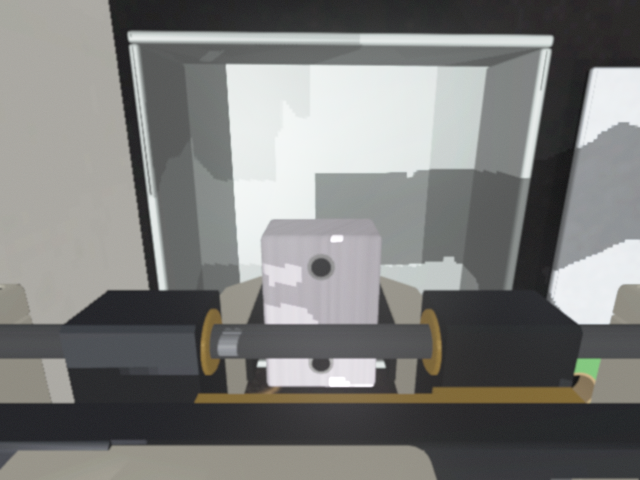

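View pics/t7.png

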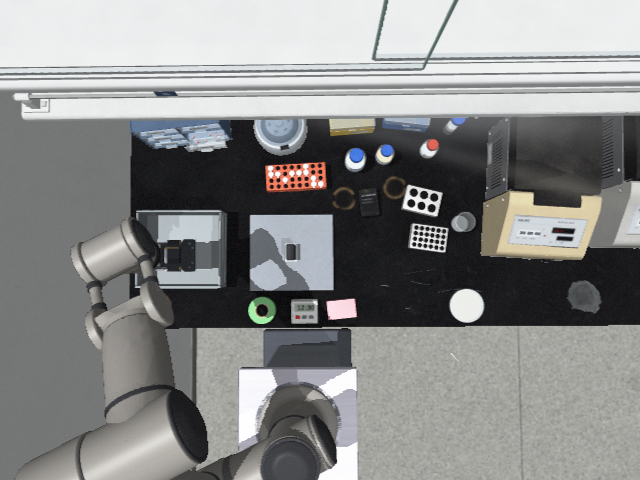

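The case's far rim corners are at (129,33) and (553,37) in the wrist view. The top view shows the small-well insert has been knocked to (428,237), so I'll re-measure it later.

```bash
python3 - <<'E'
from h import *
cal=robot.calibration("wrist");im=cv2.imread("pics/w7.png")
a=ray(cal,(129,32),.076);b=ray(cal,(553.5,36),.076);print(a,b,(a+b)/2,np.degrees(np.arctan2(*(b-a)[:2])))
print(ray(cal,(227,65),.006),ray(cal,(488,67),.006))
cal=robot.calibration("top");im=cv2.imread("pics/t7.png")
for u in((136,211),(227,211),(227,289),(136,289)):print(ray(cal,u,.076))
cv2.imwrite("pics/c7.png",cv2.resize(im[200:300,125:245],None,fx=6,fy=6))
E
```

```text
[0.57506538 0.41184148 0.076     ] [0.57315205 0.1907676  0.076     ] [0.57410871 0.30130454 0.076     ] -179.50413366874798
[0.56944029 0.37800005 0.006     ] [0.56808683 0.19417893 0.006     ]
[0.57207737 0.41346522 0.076     ]
[0.57000342 0.17605897 0.076     ]
[0.36807657 0.17556382 0.076     ]
[0.36974055 0.41100484 0.076     ]
```

View pics/c7.png

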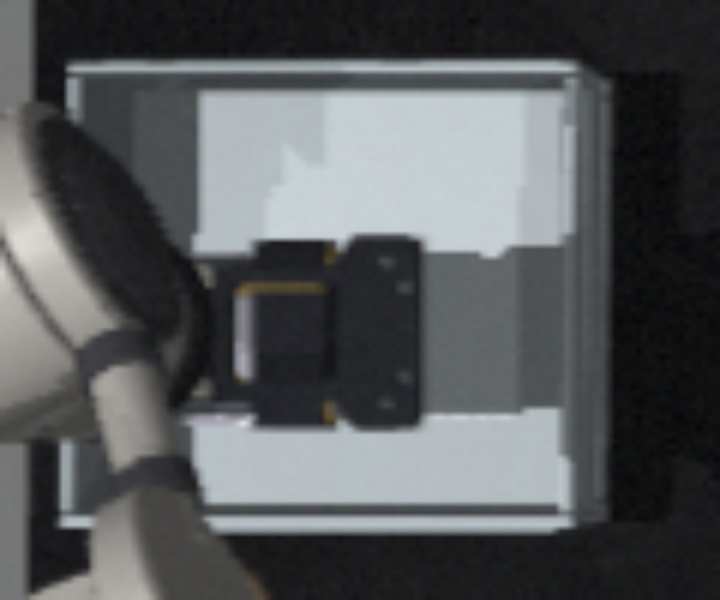

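```bash
python3 -m crank '{"xyz":[[1.5,0,-1.9],[1.5,0,-1.9],[0,0,0],[0,2,0],[0,2,0],[0,2,0],[0,1.5,0],[0,1.2,0],[0,0.8,0],[0,0.6,0],[0,0.6,0],[0,0.4,0],[0,0.3,0],[0,0,0],[0,0,0]],"roll":[0,0,0,0,0,0,0,0,0,0,0,0,0,0,0]}' 1 50
```

```text
time: 20.45
tool_pos: [0.4229, 0.3525, 0.0209]
tool_rot: [-1.571, 0.0, -3.142]
contact_force: [-0.1, 0.1, -2.5]
opening: 0.0476
```

```bash
python3 -m crank '{"xyz":[[0,0.15,0],[0,0,0],[0,0,0]],"roll":[0,0,0]}' 1 50
python3 -m crank '{"xyz":[[0,0,0],[0,0,0],[0,0,0],[0,0,0],[0,-0.5,0],[0,-1.5,0],[0,-2,0],[0,-3,0],[0,-4,0],[0,-4,0],[0,0,0]],"roll":[0,0,0,0,0,0,0,0,0,0,0]}' -0.22 50
```

```text
time: 20.75
tool_pos: [0.4228, 0.3524, 0.0192]
tool_rot: [-1.571, 0.0, 3.141]
contact_force: [0.8, 0.2, -2.7]
opening: 0.0477
time: 21.85
tool_pos: [0.4254, 0.3541, 0.1754]
tool_rot: [-1.577, 0.01, 3.142]
contact_force: [0.2, -0.3, -0.3]
opening: 0.0562
```

```bash
python3 - <<'E'
from h import *
cal=robot.calibration("top");im=cv2.imread("pics/t7.png");g=im.max(2)
print("ins",rect(cal,g>110,.034,(400,218,452,262)))
print("ins2",rect(cal,g>110,.03,(398,180,449,220)))
shot("wrist","w8")
E
```

```text
ins [(499.3, -352.3, 98.6, 66.4, 81.4, (409, 223, 39, 30))]
ins2 [(599.1, -338.2, 97.7, 68.4, 76.4, (402, 185, 41, 32))]
```

View pics/w8.png

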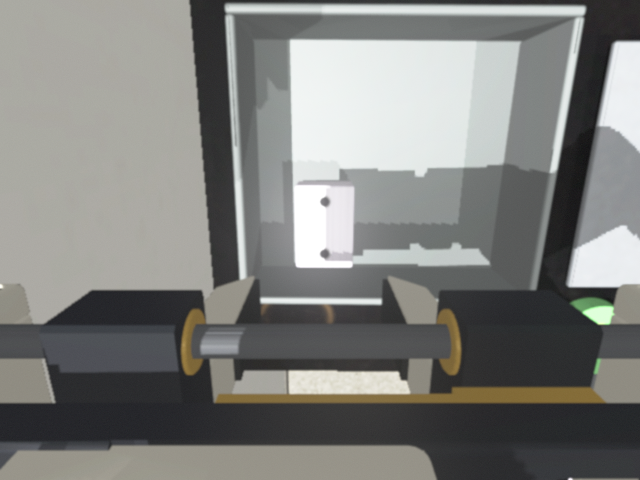

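The half block is placed (324,225). Both inserts come next, since the knocked one is now closer to the other.

```bash
python3 -m crank '{"xyz":[[0,-1,2],[0,-1.5,4],[0,-1,4],[0,-1,4],[0,0,4],[0,0,4],[0,0,4],[0,0,4],[0,0,4],[0,0,4],[0,0,4],[-1,0,4],[-1,0,4],[-1,0,4],[-1,0,4],[-2,0,4],[-2,0,4],[-1.5,0,3.4],[0,0,0],[0,0,0]],"roll":[0,0,0,0,0,0,0,0,0,0,0,0,0,0,0,0,0,0,0,0]}' -0.65 60
python3 - <<'E'
from h import *
st();cal,im=shot("wrist","w9")
g=im.max(2)
for t in (120,150,200):
  print(rect(cal,g>t,.034,(200,170,460,290),300),rect(cal,g>t,.03,(200,10,460,170),300))
E
```

```text
time: 23.9
tool_pos: [0.5169, -0.3414, 0.2123]
tool_rot: [-1.573, -0.003, 3.14]
contact_force: [-0.8, -0.2, 0.0]
opening: 0.0755
t23.90 pos [ 0.5169 -0.3414  0.2123] rot [-9.0140e+01 -1.5000e-01  1.7993e+02] F [-0.8 -0.2  0. ] op 0.0755
[(500.8, -355.0, 96.6, 71.5, 81.6, (280, 184, 112, 87)), (530.5, -442.8, 53.9, 48.7, 90.0, (403, 170, 57, 54))] [(559.3, -443.9, 45.0, 8.0, 90.0, (409, 160, 51, 10)), (606.0, -315.5, 147.8, 67.6, 76.0, (208, 57, 175, 111))]
[(499.4, -354.7, 96.0, 68.1, 81.5, (280, 187, 111, 84)), (532.9, -437.0, 43.9, 40.7, -0.0, (404, 170, 46, 49))] [(599.9, -339.9, 96.5, 67.0, 76.2, (258, 63, 124, 105))]
[(499.1, -354.7, 95.0, 66.2, 81.6, (281, 189, 102, 81)), (542.7, -427.2, 33.7, 20.8, -20.5, (405, 170, 30, 35))] [(599.8, -340.1, 95.3, 66.1, 76.1, (259, 64, 123, 102))]
```

View pics/w9.png

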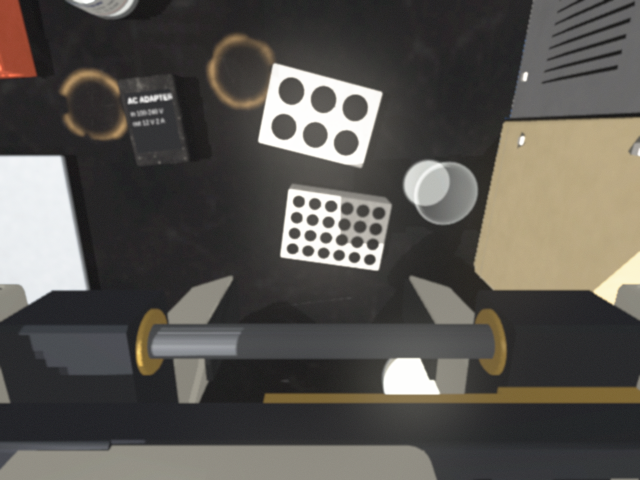

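```bash
python3 -m crank '{"xyz":[[-2,0,0],[-2,0,0],[-2,0,0],[-2.2,0,-0.1],[0,0,0],[0,0,0],[0,0,0],[0,0,0],[0,1,0],[0,2,0],[0,2,0],[0,2,0],[0,2,0],[0,2,0],[0,1,0],[0,0,0],[0,0,0]],"roll":[0,0,0,0,-8.46,-8.46,-8.46,-8.46,-8.46,-8.46,-8.46,-8.46,-8.49,0,0,0,0]}' -0.65 60
python3 - <<'E'
from h import *
s=st();y=s["tool_rot"][2];d=np.array([.5998,-.340])-s["tool_pos"][:2]
print("tool x,z cm",100*(d@[np.cos(y),np.sin(y)]),100*(d@[-np.sin(y),np.cos(y)]))
E
```

```text
time: 25.65
tool_pos: [0.6, -0.3403, 0.0953]
tool_rot: [-1.57, -0.0, -1.812]
contact_force: [0.2, -1.2, 0.1]
opening: 0.0758
t25.65 pos [ 0.6    -0.3403  0.0953] rot [-8.9940e+01 -2.0000e-02 -1.0383e+02] F [ 0.2 -1.2  0.1] op 0.0758
tool x,z cm -0.022831670798792624 -0.023197907675676952
```

```bash
python3 -m crank '{"xyz":[[0,2,0],[0,2,0],[0,2,0],[0,1.5,0],[0,0.8,0],[0,0,0],[0,0,0]],"roll":[0,0,0,0,0,0,0]}' -0.65 60
python3 -m crank '{"xyz":[[0,0,0],[0,0,0],[0,0,0],[0,0,0],[0,0,0],[0,0,0],[0,-0.3,0],[0,-1,0],[0,-1.5,0],[0,-2,0],[0,-2,0],[0,-2,0],[0,-2,0],[0,-2,0],[0,0,0],[0,0,0]],"roll":[0,0,0,0,0,0,0,0,0,0,0,0,0,0,0,0]}' 1 60
python3 - <<'E'
from h import *
st();shot("wrist","w10")
E
```

```text
time: 26.35
tool_pos: [0.6002, -0.341, 0.0122]
tool_rot: [-1.569, -0.001, -1.812]
contact_force: [1.0, -0.0, 0.2]
opening: 0.0759
time: 27.95
tool_pos: [0.5996, -0.3405, 0.1395]
tool_rot: [-1.57, -0.0, -1.812]
contact_force: [-0.1, 0.1, -6.5]
opening: 0.0656
t27.95 pos [ 0.5996 -0.3405  0.1395] rot [-8.9970e+01 -2.0000e-02 -1.0384e+02] F [-0.1  0.1 -6.5] op 0.0656
```

View pics/w10.png

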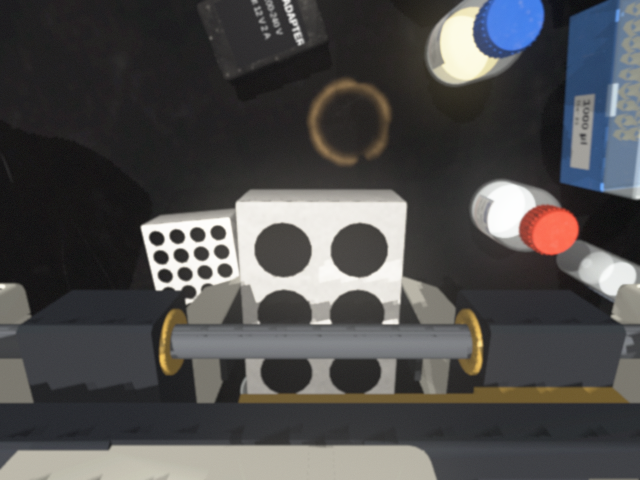

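```bash
python3 -m crank '{"xyz":[[0.4,0,-1.6],[0.8,0,-3.2],[0.8,0,-3.2],[0.4,0,-1.7],[0,0,0],[0,0,0],[0,0,0],[0,0,0],[0,0,0],[0,0,0],[0,0,0],[0,0,0],[0,0,0],[0,0,-1],[0,0,-2],[0,0,-3],[0,0,-3],[0,0,-3],[0,0,-3],[0,0,-3]],"roll":[0,0,0,0,8.46,8.46,8.46,8.46,8.46,8.46,8.46,8.46,8.48,0,0,0,0,0,0,0]}' 1 60
python3 -m crank '{"xyz":[[0,0,-3],[0,0,-3],[0,0,-3],[0,0,-3],[0,0,-3],[0,0,-3],[0,0,-3],[0,0,-3],[0,0,-3],[0,0,-3],[0,0,-3],[0,0,-3],[0,0,-3],[0,0,-3],[0,0,-3],[0,0,-2],[0,0,-1],[0,0,0],[0,0,0]],"roll":[0,0,0,0,0,0,0,0,0,0,0,0,0,0,0,0,0,0,0]}' 1 60
python3 - <<'E'
from h import *
st();shot("wrist","w11")
E
```

```text
time: 30.0
tool_pos: [0.4988, -0.1586, 0.1386]
tool_rot: [-1.572, -0.001, -3.137]
contact_force: [1.0, -0.2, -5.6]
opening: 0.0657
time: 31.9
tool_pos: [0.4992, 0.3185, 0.1387]
tool_rot: [-1.57, -0.001, -3.14]
contact_force: [0.6, 0.3, -5.9]
opening: 0.0658
t31.90 pos [0.4992 0.3185 0.1387] rot [-8.9930e+01 -6.0000e-02 -1.7992e+02] F [ 0.6  0.3 -5.9] op 0.0658
```

View pics/w11.png

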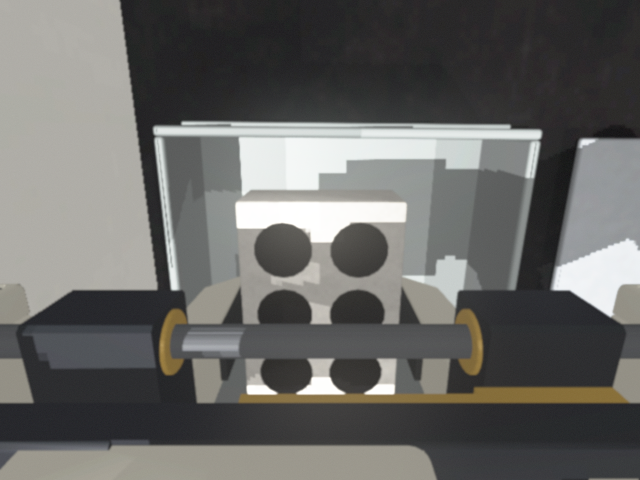

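```bash
python3 -m crank '{"xyz":[[-0.8,0,-1.5],[-0.7,0,-1.4],[0,0,0],[0,2,0],[0,2,0],[0,2,0],[0,0,0]],"roll":[0,0,0,0,0,0,0]}' 1 60
python3 - <<'E'
from h import *
s=st();d=np.array([.5145,.3478,.0182])-s["tool_pos"];print(-d*100)
E
```

```text
time: 32.65
tool_pos: [0.5127, 0.3458, 0.0762]
tool_rot: [-1.567, -0.006, 3.141]
contact_force: [-1.1, -0.7, -6.1]
opening: 0.0657
t32.65 pos [0.5127 0.3458 0.0762] rot [-89.79  -0.36 179.96] F [-1.1 -0.7 -6.1] op 0.0657
[-0.18291605 -0.19560891  5.80097986]
```

```bash
python3 -m crank '{"xyz":[[0,0,-0.1],[0,1.2,0],[0,1.2,0],[0,1,0],[0,0.8,0],[0,0.6,0],[0,0.5,0],[0,0.3,0],[0,0,0],[0,0,0]],"roll":[0,0,0,0,0,0,0,0,0,0]}' 1 60

```

```text
time: 33.65
tool_pos: [0.5149, 0.3494, 0.0234]
tool_rot: [-1.571, 0.0, -3.142]
contact_force: [-0.2, -0.4, -5.1]
opening: 0.0657
```

```bash
python3 -m crank '{"xyz":[[0,0,0.2],[0,0.2,0],[0,0.2,0],[0,0.1,0],[0,0,0],[0,0,0]],"roll":[0,0,0,0,0,0]}' 1 60

```

```text
time: 34.25
tool_pos: [0.5146, 0.3472, 0.0184]
tool_rot: [-1.571, -0.0, -3.141]
contact_force: [-1.3, -2.5, -2.1]
opening: 0.0654
```

```bash
python3 -m crank '{"xyz":[[0,0,0],[0,0,0],[0,0,0],[0,0,0],[0,-0.5,0],[0,-1.5,0],[0,-2,0],[0,-3,0],[0,-4,0],[0,-4,0],[0,-3,0],[0,0,0]],"roll":[0,0,0,0,0,0,0,0,0,0,0,0]}' -0.56 60
python3 - <<'E'
from h import *
st();shot("wrist","w12")
E
```

```text
time: 35.45
tool_pos: [0.5169, 0.3485, 0.2051]
tool_rot: [-1.576, 0.01, -3.141]
contact_force: [0.7, -0.2, 0.4]
opening: 0.0719
t35.45 pos [0.5169 0.3485 0.2051] rot [ -90.3     0.59 -179.99] F [ 0.7 -0.2  0.4] op 0.0719
```

View pics/w12.png

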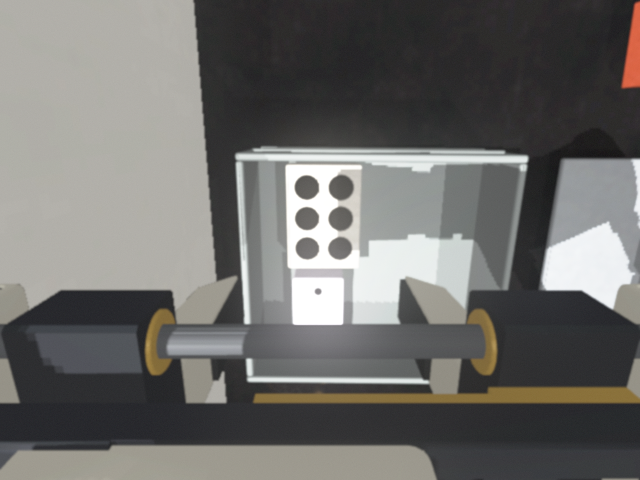

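The six-well insert sits beside the half block. Now the small-well insert.

```bash
python3 -m crank '{"xyz":[[0,0,2],[0,0,3.8],[0,0,3.9],[0,0,3.9],[0,0,3.9],[0,0,3.9],[0,0,3.9],[0,0,3.9],[0,0,3.9],[0,0,3.9],[0,0,3.9],[0,0,3.9],[0,0,3.9],[0,0,3.9],[0,0,3.9],[0,0,3.9],[0,0,3.9],[0,0,3.9],[0,0,2],[0,0,0]],"roll":[0,0,0,0,0,0,0,0,0,0,0,0,0,0,0,0,0,0,0,0]}' -0.75 60
python3 - <<'E'
from h import *
st();cal,im=shot("wrist","w13")
g=im.max(2)
for t in (150,200):
  print(rect(cal,g>t,.034,(220,150,395,290),300))
E
```

```text
time: 37.5
tool_pos: [0.5136, -0.3571, 0.1967]
tool_rot: [-1.572, -0.002, 3.138]
contact_force: [-0.3, 0.3, -0.2]
opening: 0.0805
t37.50 pos [ 0.5136 -0.3571  0.1967] rot [-9.0040e+01 -1.0000e-01  1.7981e+02] F [-0.3  0.3 -0.2] op 0.0805
[(500.5, -354.5, 96.5, 70.4, 81.5, (260, 185, 116, 89))]
[(499.1, -354.3, 95.6, 66.9, 81.5, (261, 188, 113, 85))]
```

View pics/w13.png

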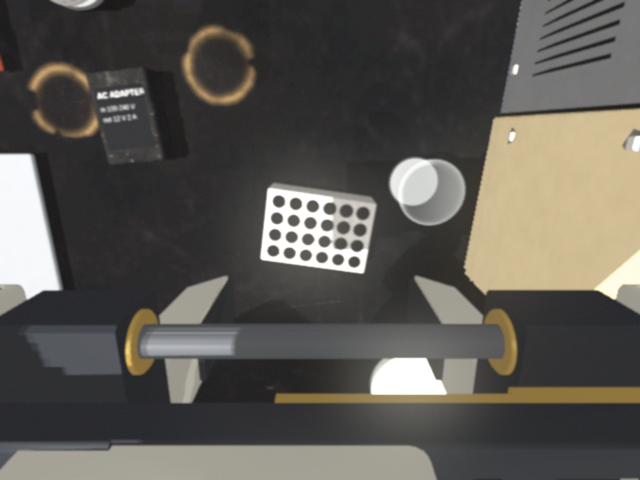

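```bash
python3 -m crank '{"xyz":[[1.4,0,-0.2],[0,0,0],[0,0,0],[0,0,0],[0,0,0],[0,1,0],[0,2,0],[0,2,0],[0,2,0],[0,2,0],[0,2,0],[0,0,0],[0,0,0]],"roll":[0,-8.17,-8.17,-8.17,-8.17,-8.17,-8.17,-8.17,-8.17,-8.17,-8.17,0,0]}' -0.75 60
python3 - <<'E'
from h import *
s=st();y=s["tool_rot"][2];d=np.array([.499,-.3545])-s["tool_pos"][:2]
print("tool x,z cm",100*(d@[np.cos(y),np.sin(y)]),100*(d@[-np.sin(y),np.cos(y)]))
E
```

```text
time: 38.85
tool_pos: [0.5009, -0.3515, 0.0885]
tool_rot: [-1.571, 0.001, -1.718]
contact_force: [0.1, -1.0, 0.8]
opening: 0.0802
t38.85 pos [ 0.5009 -0.3515  0.0885] rot [-9.004e+01  4.000e-02 -9.846e+01] F [ 0.1 -1.   0.8] op 0.0802
tool x,z cm 0.3223841762739296 -0.14070079859462326
```

```bash
python3 -m crank '{"xyz":[[0.3,0,-0.1],[0,2,0],[0,2,0],[0,2,0],[0,1.2,0],[0,0.4,0],[0,0,0],[0,0,0]],"roll":[0,0,0,0,0,0,0,0]}' -0.75 60
python3 -m crank '{"xyz":[[0,0,0],[0,0,0],[0,0,0],[0,0,0],[0,0,0],[0,0,0],[0,0,0],[0,-0.3,0],[0,-1,0],[0,-1.5,0],[0,-2,0],[0,-2,0],[0,-2,0],[0,-2,0],[0,-2,0],[0,0,0],[0,0,0]],"roll":[0,0,0,0,0,0,0,0,0,0,0,0,0,0,0,0,0]}' 1 60
```

```text
time: 39.65
tool_pos: [0.4999, -0.3561, 0.0133]
tool_rot: [-1.569, -0.001, -1.716]
contact_force: [-0.4, 0.4, 1.2]
opening: 0.0801
time: 41.35
tool_pos: [0.4992, -0.3555, 0.1405]
tool_rot: [-1.57, -0.0, -1.716]
contact_force: [1.1, -0.2, -6.6]
opening: 0.0653
```

```bash
python3 -m crank '{"xyz":[[0,0,0],[0,0,0],[0,0,0],[0,0,0],[0,0,0],[0,0,0],[0,0,0],[0,0,0],[0,0,0],[0,0,0],[0,0,-1],[0,0,-2],[0,0,-3],[0,0,-3],[0,0,-3],[0,0,-3],[0,0,-3],[0,0,-3],[0,0,-3],[0,0,-3]],"roll":[8.16,8.16,8.16,8.16,8.16,8.17,8.17,8.17,8.17,8.17,0,0,0,0,0,0,0,0,0,0]}' 1 60
python3 -m crank '{"xyz":[[0,0,-3],[0,0,-3],[0,0,-3],[0,0,-3],[0,0,-3],[0,0,-3],[0,0,-3],[0,0,-3],[-0.5,0,-3],[-0.5,0,-3],[-0.5,0,-2],[0,0,-1],[0,0,0],[0,0,0]],"roll":[0,0,0,0,0,0,0,0,0,0,0,0,0,0]}' 1 60
python3 - <<'E'
from h import *
s=st();d=np.array([.5145,.255,.019])-s["tool_pos"];print(-d*100);shot("wrist","w14")
E
```

```text
time: 43.35
tool_pos: [0.498, -0.0835, 0.1395]
tool_rot: [-1.572, -0.002, -3.136]
contact_force: [0.1, -0.1, -6.2]
opening: 0.0658
time: 44.75
tool_pos: [0.5129, 0.2438, 0.1397]
tool_rot: [-1.57, -0.001, -3.139]
contact_force: [0.2, 0.5, -5.7]
opening: 0.0657
t44.75 pos [0.5129 0.2438 0.1397] rot [-8.9940e+01 -8.0000e-02 -1.7986e+02] F [ 0.2  0.5 -5.7] op 0.0657
[-0.15551865 -1.12052521 12.06839139]
```

View pics/w14.png

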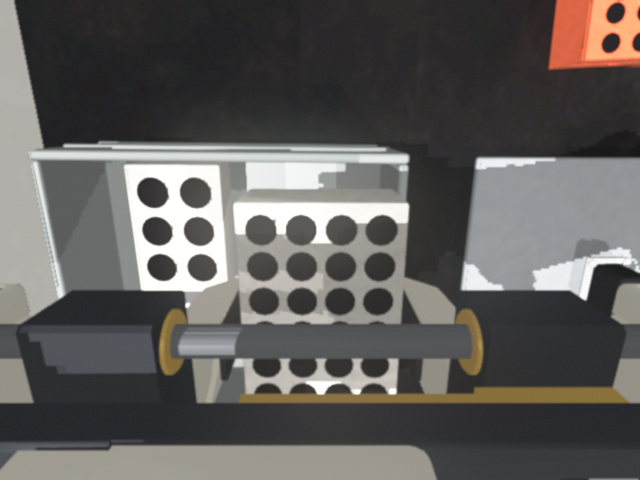

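```bash
python3 -m crank '{"xyz":[[-0.2,0,-1.1],[0,0,0],[0,2,0],[0,2,0],[0,2,0],[0,0,0],[0,0,0],[0,0,0]],"roll":[0,0.15,0,0,0,0,0,0]}' 1 60

```

```text
time: 45.6
tool_pos: [0.5167, 0.2557, 0.0815]
tool_rot: [-1.571, 0.002, 3.14]
contact_force: [0.4, 0.2, -6.4]
opening: 0.0654
```

```bash
python3 -m crank '{"xyz":[[0.2,0,0],[0,1.2,0],[0,1.2,0],[0,1.2,0],[0,0.8,0],[0,0.6,0],[0,0.5,0],[0,0,0],[0,0,0]],"roll":[0,0,0,0,0,0,0,0,0]}' 1 60
python3 -m crank '{"xyz":[[0,0.2,0],[0,0.2,0],[0,0.2,0],[0,0,0],[0,0,0]],"roll":[0,0,0,0,0]}' 1 60

```

```text
time: 46.5
tool_pos: [0.514, 0.2555, 0.0253]
tool_rot: [-1.571, 0.0, 3.14]
contact_force: [-1.2, 0.3, -5.5]
opening: 0.0656
time: 47.0
tool_pos: [0.5137, 0.2554, 0.0191]
tool_rot: [-1.571, -0.0, 3.14]
contact_force: [-0.2, -0.5, -5.3]
opening: 0.0655
```

```bash
python3 -m crank '{"xyz":[[0,0,0],[0,0,0],[0,0,0],[0,0,0],[0,-0.5,0],[0,-1.5,0],[0,-2,0],[0,-3,0],[0,-4,0],[0,-4,0],[0,-3,0],[0,0,0]],"roll":[0,0,0,0,0,0,0,0,0,0,0,0]}' -0.56 60
python3 - <<'E'
from h import *
st();shot("wrist","w15");cal,im=shot("top","t15")
for uv in((361,189),(378,189),(381,214),(362,215)):print(ray(cal,uv,.03))
cv2.imwrite("pics/c15.png",cv2.resize(im[170:240,320:410],None,fx=6,fy=6))
E
```

```text
time: 48.2
tool_pos: [0.516, 0.2563, 0.2047]
tool_rot: [-1.574, 0.009, 3.14]
contact_force: [0.6, 0.3, 0.5]
opening: 0.072
t48.20 pos [0.516  0.2563 0.2047] rot [-90.18   0.54 179.9 ] F [0.6 0.3 0.5] op 0.072
[ 0.63138952 -0.17567645  0.03      ]
[ 0.63096925 -0.2213013   0.03      ]
[ 0.56347065 -0.2284125   0.03      ]
[ 0.56122094 -0.17752769  0.03      ]
```

View pics/w15.png

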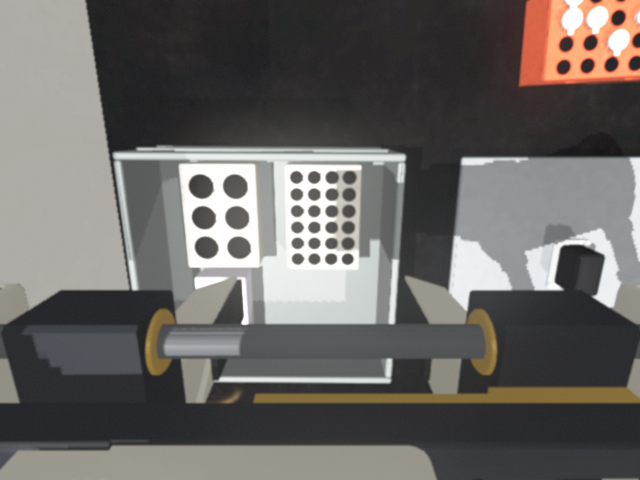

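View pics/c15.png

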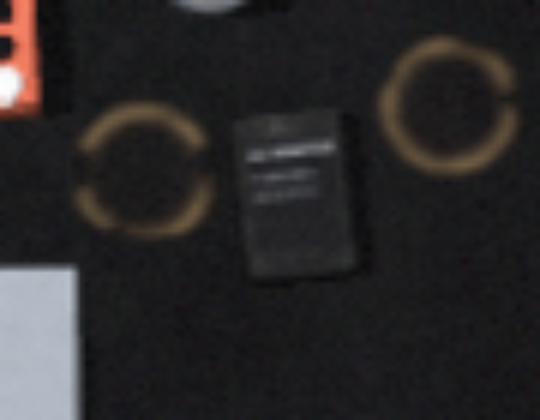

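```bash
python3 -m crank '{"xyz":[[0,0,2],[0,0,3.6],[0,0,4],[0,0,4],[0,0,4],[-1,0,4],[-1,0,4],[-1,0,4],[-1,0,4],[-1,0,4],[-1,0,4],[-0.4,0,4],[0,0,0],[0,0,0]],"roll":[0,0,0,0,0,0,0,0,0,0,0,0,0,0]}' -0.7 40
python3 - <<'E'
from h import *
st();cal,im=shot("wrist","w16");cv2.imwrite("pics/c16.png",cv2.convertScaleAbs(cv2.resize(im[150:290,240:400],None,fx=4.5,fy=4.2),alpha=2.5))
E
```

```text
time: 49.7
tool_pos: [0.576, -0.201, 0.1972]
tool_rot: [-1.573, -0.003, 3.138]
contact_force: [0.1, -0.2, 0.4]
opening: 0.0782
t49.70 pos [ 0.576  -0.201   0.1972] rot [-90.11  -0.19 179.79] F [ 0.1 -0.2  0.4] op 0.0782
```

View pics/w16.png

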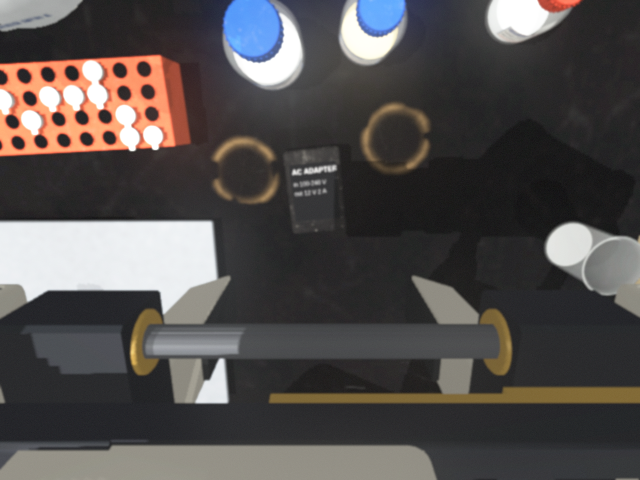

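View pics/c16.png

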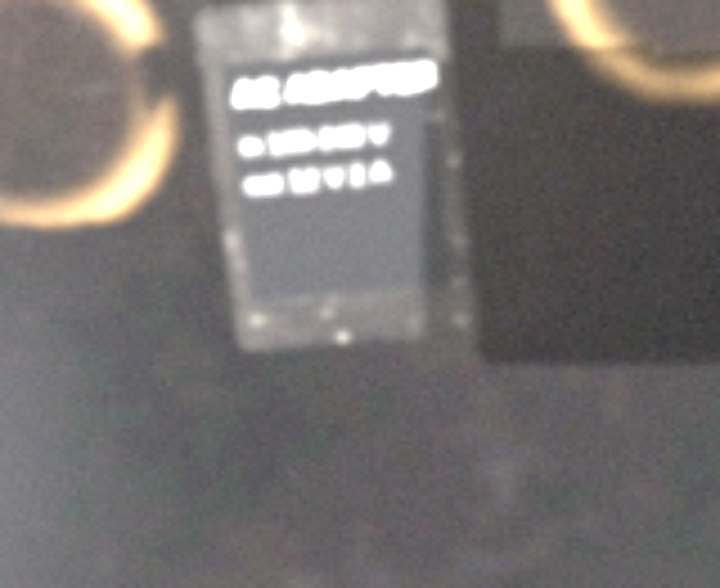

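```bash
python3 - <<'E'
from h import *
cal=robot.calibration("wrist");im=cv2.imread("pics/w16.png")
P=[ray(cal,u,.03)[:2] for u in((284.5,151),(338,147),(345.5,229.5),(293,233.5))]
print(np.round(P,4), np.linalg.norm(P[0]-P[3]),np.linalg.norm(P[1]-P[2]),np.linalg.norm(P[0]-P[1]),np.linalg.norm(P[3]-P[2]))
for a,b in((3,0),(2,1),(3,2),(0,1)):d=P[b]-P[a];print(np.degrees(np.arctan2(d[1],d[0])))
cv2.imwrite("pics/c17.png",cv2.convertScaleAbs(cv2.resize(im[135:245,270:360],None,fx=6,fy=5.4,interpolation=cv2.INTER_CUBIC),alpha=2.5))
E
```

```text
[[ 0.6314 -0.1698]
 [ 0.6347 -0.2153]
 [ 0.562  -0.2229]
 [ 0.5584 -0.1754]] 0.0732718491165598 0.0730057592869876 0.045620657884584956 0.047658981311241466
4.368560325076252
5.968936794293333
-85.56517388020858
-85.93216645303386
```

View pics/c17.png

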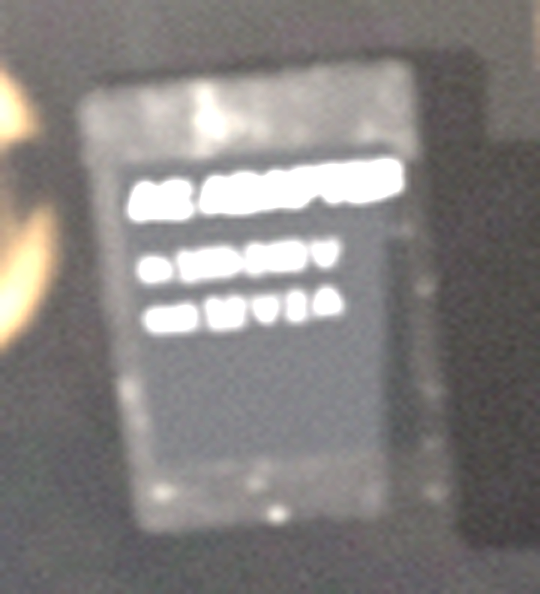

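```bash
python3 -m crank '{"xyz":[[-1,0,-0.3],[-1.1,0,-0.2],[0,0,0],[0,2,0],[0,2,0],[0,2,0],[0,2,0],[0,2,0],[0,2,0],[0,0,0],[0,0,0]],"roll":[0,0,-5.2,0,0,0,0,0,0,0,0]}' -0.7 40
python3 - <<'E'
from h import *
s=st();y=s["tool_rot"][2];d=np.array([.5966,-.1959])-s["tool_pos"][:2]
print("tool x,z cm",100*(d@[np.cos(y),np.sin(y)]),100*(d@[-np.sin(y),np.cos(y)]))
E
```

```text
time: 50.85
tool_pos: [0.5985, -0.1945, 0.0795]
tool_rot: [-1.571, -0.0, -3.051]
contact_force: [-0.6, -0.2, 0.4]
opening: 0.078
t50.85 pos [ 0.5985 -0.1945  0.0795] rot [-9.0010e+01 -1.0000e-02 -1.7481e+02] F [-0.6 -0.2  0.4] op 0.078
tool x,z cm 0.2031118168346615 0.12189180878251936
```

```bash
python3 -m crank '{"xyz":[[0.2,0,0.1],[0,2,0],[0,2,0],[0,1.8,0],[0,0.7,0],[0,0,0],[0,0,0]],"roll":[0,0,0,0,0,0,0]}' -0.7 40
python3 -m crank '{"xyz":[[0,0,0],[0,0,0],[0,0,0],[0,0,0],[0,0,0],[0,0,0],[0,0,0],[0,0,0],[0,-0.3,0],[0,-1,0],[0,-1.5,0],[0,-2,0],[0,-2,0],[0,-2,0],[0,-2,0],[0,-2,0],[0,0,0],[0,0,0]],"roll":[0,0,0,0,0,0,0,0,0,0,0,0,0,0,0,0,0,0]}' 1 40
python3 - <<'E'
from h import *
st();shot("wrist","w18")
E
```

```text
time: 51.55
tool_pos: [0.5968, -0.1972, 0.0155]
tool_rot: [-1.57, 0.002, -3.053]
contact_force: [0.2, 0.0, -0.5]
opening: 0.078
time: 53.35
tool_pos: [0.5961, -0.1969, 0.1428]
tool_rot: [-1.57, 0.001, -3.053]
contact_force: [0.2, -0.2, -2.6]
opening: 0.0495
t53.35 pos [ 0.5961 -0.1969  0.1428] rot [-8.996e+01  6.000e-02 -1.749e+02] F [ 0.2 -0.2 -2.6] op 0.0495
```

View pics/w18.png

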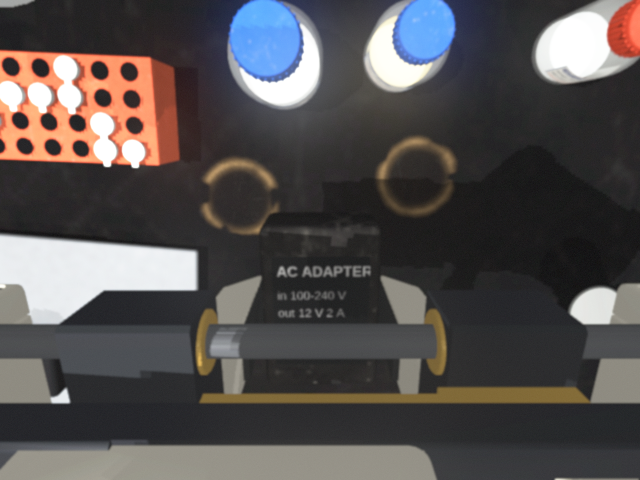

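```bash
python3 -m crank '{"xyz":[[0,0,0],[0.5,0,-1.3],[1.1,0,-2.8],[1.1,0,-2.8],[1.1,0,-2.8],[1.1,0,-2.8],[1.1,0,-2.8],[1.1,0,-2.8],[1.1,0,-2.8],[1.1,0,-2.8],[1.1,0,-2.8],[1.1,0,-2.8],[1.1,0,-2.8],[1.1,0,-2.8],[1.1,0,-2.8],[1.1,0,-2.8],[1.0,0,-2.5],[0.5,0,-1.3],[0,0,0],[0,0,0]],"roll":[5.1,0,0,0,0,0,0,0,0,0,0,0,0,0,0,0,0,0,0,0]}' 1 40
python3 - <<'E'
from h import *
s=st();d=np.array([.4225,.251,.0215])-s["tool_pos"];print(-d*100);shot("wrist","w19")
E
```

```text
time: 55.4
tool_pos: [0.4218, 0.2458, 0.1419]
tool_rot: [-1.57, -0.0, -3.14]
contact_force: [-0.4, 0.2, -1.8]
opening: 0.0496
t55.40 pos [0.4218 0.2458 0.1419] rot [-8.9960e+01 -3.0000e-02 -1.7991e+02] F [-0.4  0.2 -1.8] op 0.0496
[-0.07081942 -0.5219002  12.03779281]
```

View pics/w19.png

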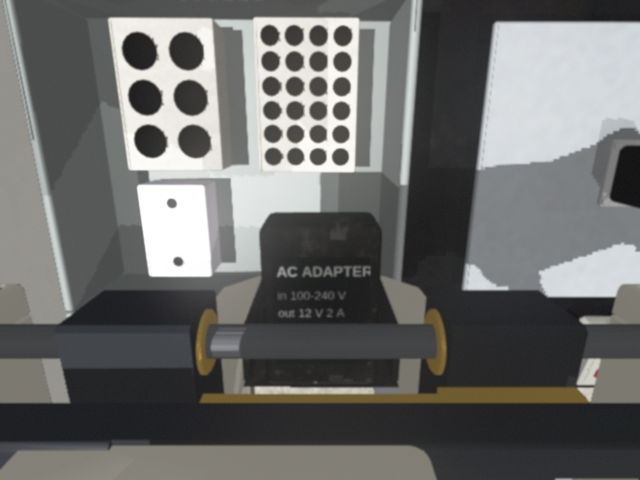

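```bash
python3 - <<'E'
from h import *
cal=robot.calibration("wrist")
for u,z in(((262,170),.04),((353,171),.04),((139,184),.036),((213,274),.036),((151,275),.036)):print(u,ray(cal,u,z).round(4))
E
python3 -m crank '{"xyz":[[-0.1,0,-0.4],[0,0,0],[0,2,0],[0,2,0],[0,2,0],[0,0,0],[0,0,0],[0,0,0]],"roll":[0,0,0,0,0,0,0,0]}' 1 40
```

```text
(262, 170) [0.4688 0.2851 0.04  ]
(353, 171) [0.4682 0.2223 0.04  ]
(139, 184) [0.4585 0.3732 0.036 ]
(213, 274) [0.3902 0.3263 0.036 ]
(151, 275) [0.3894 0.3734 0.036 ]
time: 56.25
tool_pos: [0.4239, 0.2503, 0.0832]
tool_rot: [-1.571, 0.002, 3.141]
contact_force: [-0.0, 0.9, -1.4]
opening: 0.0498
```

```bash
python3 -m crank '{"xyz":[[0,1.2,0],[0,1.2,0],[0,1.2,0],[0,0.9,0],[0,0.7,0],[0,0.4,0],[0,0.3,0],[0,0,0],[0,0,0]],"roll":[0,0,0,0,0,0,0,0,0]}' 1 40
python3 -m crank '{"xyz":[[0,0.2,0],[0,0.1,0],[0,0,0]],"roll":[0,0,0]}' 1 40
```

```text
time: 57.15
tool_pos: [0.4232, 0.2502, 0.0234]
tool_rot: [-1.571, 0.0, -3.142]
contact_force: [-0.9, -0.2, -0.8]
opening: 0.05
time: 57.45
tool_pos: [0.4232, 0.2502, 0.0205]
tool_rot: [-1.571, 0.001, -3.142]
contact_force: [-1.0, -0.4, 2.3]
opening: 0.0497
```

Seated. I'll release to about 60 mm and withdraw.

```bash
python3 -m crank '{"xyz":[[0,0,0],[0,0,0],[0,0,0],[0,0,0],[0,-0.5,0],[0,-1.5,0],[0,-2,0],[0,-3,0],[0,-4,0],[0,-4,0],[0,-3,0],[0,0,0],[0,0,0]],"roll":[0,0,0,0,0,0,0,0,0,0,0,0,0]}' -0.3 40
python3 - <<'E'
from h import *
st();shot("wrist","w20");shot("top","t20");shot("scene","s20")
E
```

```text
time: 58.75
tool_pos: [0.423, 0.2502, 0.2007]
tool_rot: [-1.571, 0.001, -3.142]
contact_force: [-0.7, 0.4, -1.0]
opening: 0.0601
t58.75 pos [0.423  0.2502 0.2007] rot [-9.002e+01  7.000e-02 -1.800e+02] F [-0.7  0.4 -1. ] op 0.0601
```

View pics/w20.png

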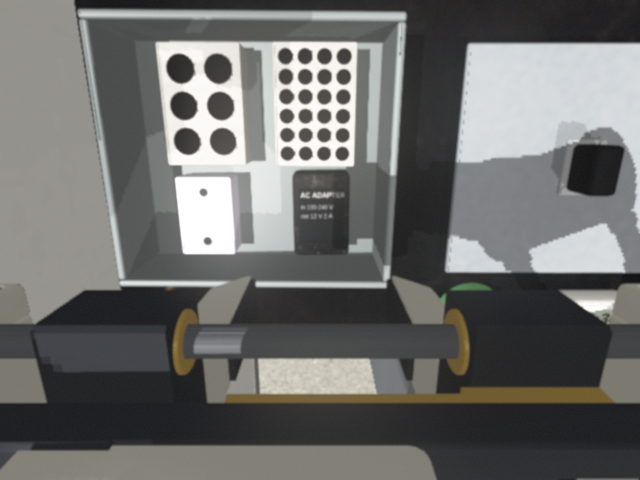

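View pics/s20.png

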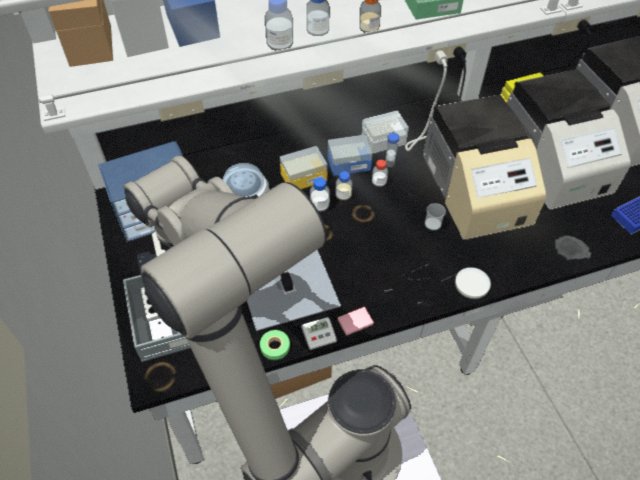

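View pics/t20.png

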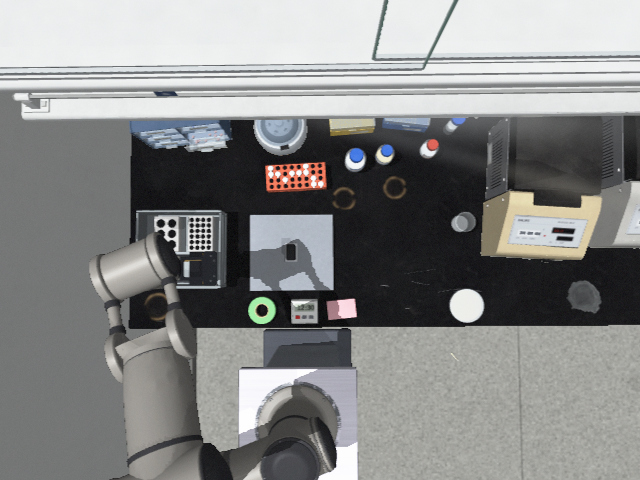

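All four pieces lie flat in the case, and no screwdriver shows in any view. Next I'll fetch the lid.

```bash
python3 -m crank '{"xyz":[[0,0,1.5],[-0.4,0,2.5],[-0.4,0,2.5],[-0.4,0,2.5],[-0.4,0,2.5],[-0.5,0,2.5],[-0.5,0,2.5],[-0.5,0,2.5],[-0.5,0,2.5],[-0.5,0,2],[0,0,0],[0,0,0]],"roll":[0,0,0,0,0,0,0,0,0,0,0,0]}' -0.3 40
python3 - <<'E'
from h import *
s=st();d=np.array([.4639,.0143,.0197])-s["tool_pos"];print(-d*100);cal,im=shot("wrist","w21");g=im.max(2)
print(rect(cal,g<90,.048,(280,170,360,270)))
a=ray(cal,(0,0),.014)
E
```

```text
time: 60.1
tool_pos: [0.4634, 0.0148, 0.1996]
tool_rot: [-1.571, -0.002, 3.14]
contact_force: [-0.1, 0.4, -0.6]
opening: 0.0599
t60.10 pos [0.4634 0.0148 0.1996] rot [-9.0020e+01 -9.0000e-02  1.7992e+02] F [-0.1  0.4 -0.6] op 0.0599
[-0.04830241  0.04522268 17.98545628]
[(467.1, 13.2, 41.8, 19.2, 0.5, (310, 190, 24, 49))]
```

View pics/w21.png

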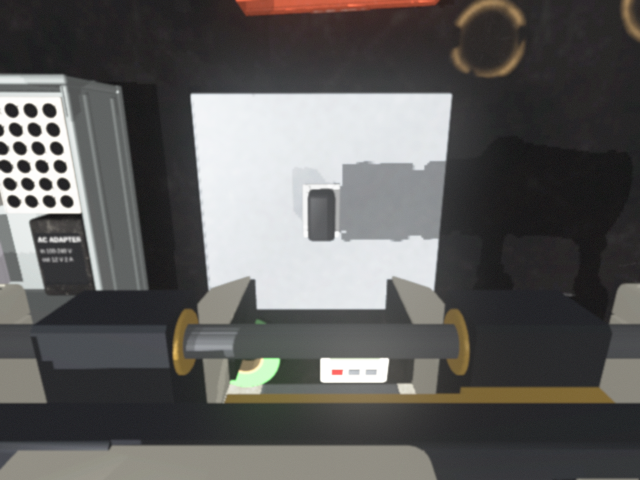

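```bash
python3 -m crank '{"xyz":[[0,2,0],[0,2,0],[0,2,0],[0,2,0],[0,2,0],[0,2,0],[0,2,0],[0,2,0],[0,1,0],[0,0.8,0],[0,0,0],[0,0,0]],"roll":[0,0,0,0,0,0,0,0,0,0,0,0]}' -0.3 40
python3 - <<'E'
from h import *
st()
E
```

```text
time: 61.35
tool_pos: [0.4644, 0.0153, 0.0227]
tool_rot: [-1.571, 0.001, -3.141]
contact_force: [-0.0, -0.4, -0.2]
opening: 0.0596
t61.35 pos [0.4644 0.0153 0.0227] rot [-8.9990e+01  4.0000e-02 -1.7998e+02] F [-0.  -0.4 -0.2] op 0.0596
```

```bash
python3 -m crank '{"xyz":[[0,0.2,0.1],[0,0,0],[0,0,0],[0,0,0],[0,0,0],[0,0,0],[0,0,0],[0,0,0]],"roll":[0,0,0,0,0,0,0,0]}' 1 45
python3 -m crank '{"xyz":[[0,-0.4,0],[0,-1,0],[0,-1.5,0],[0,-2,0],[0,-2,0],[0,-2,0],[0,-2,0],[0,-2,0],[0,0,0],[0,0,0]],"roll":[0,0,0,0,0,0,0,0,0,0]}' 1 45
```

```text
time: 62.15
tool_pos: [0.4641, 0.0141, 0.0203]
tool_rot: [-1.571, 0.0, 3.142]
contact_force: [-0.0, 0.2, 2.6]
opening: 0.0239
time: 63.15
tool_pos: [0.4638, 0.0142, 0.1492]
tool_rot: [-1.571, 0.0, -3.142]
contact_force: [-0.2, 0.3, -2.8]
opening: 0.0238
```

```bash
python3 -m crank '{"xyz":[[0,0,-1],[0,0,-2],[0,0,-2.5],[0,0,-2.5],[0,0,-2.5],[0,0,-2.5],[0,0,-2.5],[0,0,-2.5],[0,0,-2.5],[-0.5,0,-2.5],[-0.5,0,-2.5],[0,0,-2],[0,0,-1.2],[0,0,0],[0,0,0],[0,0,0]],"roll":[0,0,0,0,0,0,0,0,0,0,0,0,0,0,0,0]}' 1 45
python3 - <<'E'
from h import *
s=st();d=np.array([.4737,.3015,.0883])-s["tool_pos"];print(-d*100);shot("wrist","w22");shot("scene","s22")
E
```

```text
time: 64.75
tool_pos: [0.4739, 0.3003, 0.1489]
tool_rot: [-1.57, -0.001, 3.141]
contact_force: [0.3, 0.1, -3.2]
opening: 0.0238
t64.75 pos [0.4739 0.3003 0.1489] rot [-8.9960e+01 -4.0000e-02  1.7996e+02] F [ 0.3  0.1 -3.2] op 0.0238
[ 0.01706389 -0.12386154  6.0605803 ]
```

View pics/w22.png

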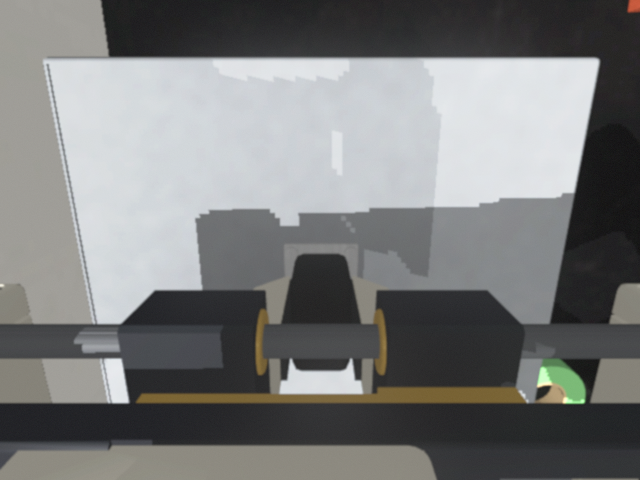

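```bash
python3 -m crank '{"xyz":[[0,1,-0.1],[0,1.2,0],[0,1.2,0],[0,0.8,0],[0,0.5,0],[0,0,0],[0,0,0],[0,0,0]],"roll":[0,0,0,0,0,0,0,0]}' 1 45
python3 - <<'E'
from h import *
s=st();d=np.array([.4737,.3015,.0883])-s["tool_pos"];print(-d*100)
c=robot.calibration("wrist")
E
```

```text
time: 65.65
tool_pos: [0.4744, 0.3023, 0.1027]
tool_rot: [-1.571, 0.001, -3.142]
contact_force: [0.0, -0.3, -2.3]
opening: 0.0241
t65.65 pos [0.4744 0.3023 0.1027] rot [-9.0020e+01  6.0000e-02 -1.7999e+02] F [ 0.  -0.3 -2.3] op 0.0241
[0.06912958 0.08367829 1.43665452]
```

```bash
python3 -m crank '{"xyz":[[0.05,0.3,0.05],[0,0.3,0],[0,0.2,0],[0,0,0],[0,0,0]],"roll":[0,0,0,0,0]}' 1 45
python3 -m crank '{"xyz":[[0,0.2,0],[0,0.2,0],[0,0.1,0],[0,0,0],[0,0,0]],"roll":[0,0,0,0,0]}' 1 45
```

```text
time: 66.15
tool_pos: [0.4736, 0.3017, 0.0941]
tool_rot: [-1.571, -0.0, -3.142]
contact_force: [-0.1, 0.2, -2.7]
opening: 0.0235
time: 66.65
tool_pos: [0.4736, 0.3016, 0.0892]
tool_rot: [-1.571, 0.0, -3.142]
contact_force: [-0.6, -0.1, -2.2]
opening: 0.0235
```

```bash
python3 -m crank '{"xyz":[[0,0.1,0],[0,0.05,0],[0,0,0],[0,0,0]],"roll":[0,0,0,0]}' 1 45
python3 -m crank '{"xyz":[[0,0,0],[0,0,0],[0,0,0],[0,0,0],[0,0,0],[0,-0.5,0],[0,-1,0],[0,-2,0],[0,-3,0],[0,-3,0],[0,-3,0],[0,0,0],[0,0,0]],"roll":[0,0,0,0,0,0,0,0,0,0,0,0,0]}' 0 45
python3 - <<'E'
from h import *
st();cal,im=shot("wrist","w23");shot("scene","s23");g=im.max(2)
print(rect(cal,g<90,.116,(280,170,360,290)))
E
```

```text
time: 67.05
tool_pos: [0.4737, 0.3017, 0.0883]
tool_rot: [-1.571, 0.001, -3.142]
contact_force: [-1.5, -0.7, 6.3]
opening: 0.0237
time: 68.35
tool_pos: [0.4737, 0.3017, 0.2138]
tool_rot: [-1.572, 0.002, -3.142]
contact_force: [-0.1, 0.9, -0.7]
opening: 0.0457
t68.35 pos [0.4737 0.3017 0.2138] rot [-9.004e+01  1.100e-01 -1.800e+02] F [-0.1  0.9 -0.7] op 0.0457
[(476.6, 300.5, 43.6, 21.1, 0.0, (307, 203, 30, 60))]
```

View pics/w23.png

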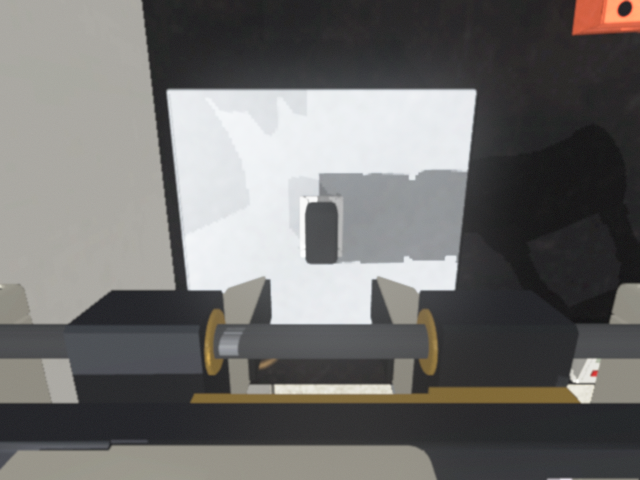

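View pics/s23.png

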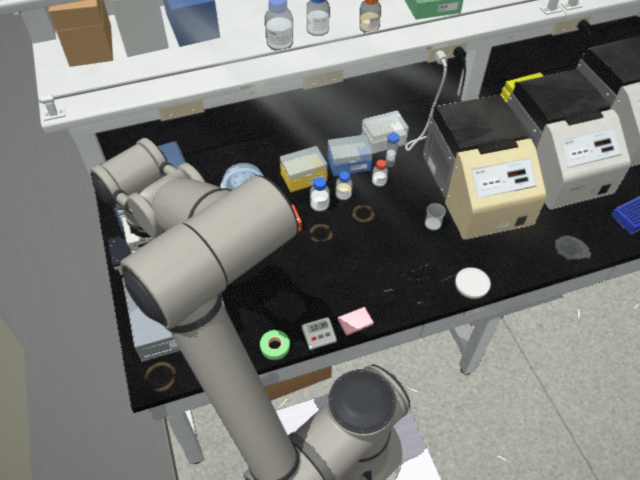

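The knob reads (0.4766, 0.3005), against (0.4771, 0.3007) at the start. I'll move aside for one last outside look.

```bash
python3 -m crank '{"xyz":[[0,0,3],[0,0,4],[0,0,4],[0,0,4],[0,0,4],[0,0,4],[0,0,4],[0,0,4],[0,0,4],[0,0,4],[0,0,4],[0,0,0],[0,0,0]],"roll":[0,0,0,0,0,0,0,0,0,0,0,0,0]}' 0 45
python3 - <<'E'
from h import *
st();cal,im=shot("top","t24");shot("scene","s24");g=im.max(2)
print("lid",rect(cal,g>90,.082,(132,200,235,300)),"was 473.8,303.7")
print("knob",rect(cal,g<80,.116,(160,230,195,265),20),"was 473.3,299.0")
a=cv2.imread("pics/s24.png");b=cv2.imread("pics/s1.png")
cv2.imwrite("pics/c24.png",np.hstack([cv2.resize(x[230:380,100:260],None,fx=2.4,fy=2.4) for x in(b,a)]))
E
```

```text
time: 69.75
tool_pos: [0.4729, -0.1286, 0.2116]
tool_rot: [-1.572, -0.002, 3.139]
contact_force: [0.1, -0.2, 0.5]
opening: 0.0457
t69.75 pos [ 0.4729 -0.1286  0.2116] rot [-9.0080e+01 -1.3000e-01  1.7987e+02] F [ 0.1 -0.2  0.5] op 0.0457
lid [(473.7, 300.0, 229.2, 203.9, 89.6, (134, 209, 90, 80))] was 473.8,303.7
knob [(473.2, 295.2, 40.5, 27.7, 0.4, (171, 240, 12, 17))] was 473.3,299.0
```

View pics/c24.png

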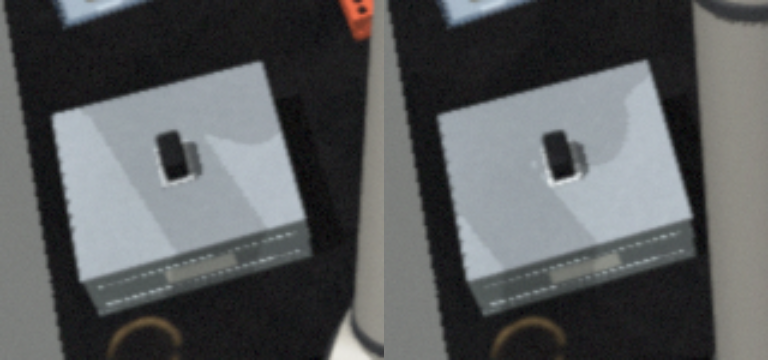

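View pics/t24.png

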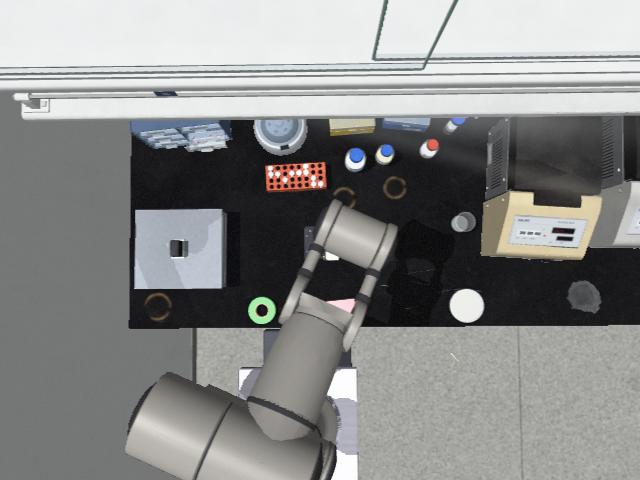

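```bash
python3 - <<'E'
from cell import robot
print(robot.hand_in())
E
```

```text
the job is handed in; nothing more can be done
None
```

I packed the case, put the lid back on and handed the job in at about 70 s of the 210 s allowed. No verdict is reported.

**What I did:** I lifted the lid off by its knob and laid it flat on the free stretch. I then placed the half block, six-well insert, small-well insert and adapter side by side in the case, and put the lid back on. No screwdriver showed in any camera view, so I took it as missing. The small-well insert was knocked aside during the run, so I measured it again before gripping it.

**Last checks:**
- **Pieces:** before the lid went on, the wrist view showed all four lying flat inside the case.
- **Lid height:** it met the rim at the gripper height I had predicted for fully home, and it looks level and matches the starting picture.
- **Knob position:** the wrist view puts it within 1 mm of where it started. The top view disagrees, showing about 4 mm towards -y (about 1 px). That is still within the 8 mm allowed.
- **Bystanders:** I never touched the rack or beaker, and they look unmoved in the final top view, though I did not measure them.

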